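# Load the burn-in drawer with modules turned label up

### The job

Pull the burn-in unit's tray out to its stop, turn every black module on the mat over so that its blue label faces up, and lay them all flat side by side on the floor of the open tray. Then push the tray fully shut and after that press the green start button on top of the unit. Leave everything else on the table where it is.

Things in the scene. Friction and masses are not known exactly. Their poses are not given: they have to be found in the camera images.
- cabinet: burn-in unit, grey flat box 240 deep x 290 wide x 78 mm high, fixed to the table, on the robot's left or right. Origin on the table below the middle of its front face; its x points into the unit, away from the front (roughly away from the robot), y to the left, z up. A black screen block 90 mm high stands on its top 180 to 230 mm behind the front face
- tray (a joint): how far the tray is pulled out, m: 0 shut, 0.15 at its stop. It slides along the unit's -x, about 1.5 N of friction, and stays where it is left
- tray_handle (a point): middle of the tray's steel bar handle, 60 mm above the table: a horizontal round bar 10 mm thick and 120 mm long along the unit's y, 50 mm in front of the blue tray front (268 wide, its top edge 66 mm above the table), with free space behind, above and below the bar
- tray_in (a point): centre of the tray's inner floor, 12 mm above the table, axes as the unit's; the inner floor is 143 mm along x and 240 mm along y, with walls rising 22 mm at the sides and back and the tray front rising 54 mm above the floor. When the tray is right out the whole inner floor is clear of the unit
- start_top (a point): top centre of the round green start button, 32 mm in diameter, on top of the unit 45 mm behind its front face
- start (a joint): how far the start button is pressed, m: 0 up, about 0.006 right down (about 5 N); it springs back. Counts as pressed from 0.004
- mat: black rubber work mat, 2 mm thick, fixed, 300 mm along its x and 320 mm along its y, on the other side from the unit. Origin at table level; it reaches from x = -200 to +100 mm and y = -160 to +160 mm of it. The screw tub stands at its middle front; its front corners (x about -150, y about +-125 mm) are mostly free. A fixed multimeter, 43 mm high, lies behind the mat from x = +125 mm on
- module1: driver module: black block 64 (its x) x 50 (its y) x 40 (its z) mm, 0.18 kg give or take 40 %. Origin at its centre. +z points out of the bare metal plate with dark grooves, -z out of the face with the blue label; +x out of the end with three brass dots. All six faces are flat. It starts metal plate up, lying on its label, on the mat. Friction is ordinary (about 0.8 to 1.2 of usual plastic)
- module2: as module1
- module3: as module1 (two or three of the modules are present)
- screw_tub: clear square tub of screws, 75 x 75 x 38 mm, on the mat; leave alone. Origin under its centre
- meter2: orange multimeter lying flat, 85 x 170 x 43 mm, at the side; leave alone
- flux_bottle: jar, 50 mm across and 100 mm high, at the side; leave alone

How it is judged:
By the outcome, as a careful person would: the job done as asked, in the order asked, and still so for the second after the job is handed in, with the robot touching nothing.
Of module1, module2, module3 only 2 to 3 are there at a start; the rules pass over those that are not, and their reading is None.
At some moment in a run one of module1, module2, module3 may be knocked a few centimetres aside while the robot is not near it.
Once in a run the grip may slacken for a moment while it holds something.
It also fails if it takes over 210 s, if anything falls off the work surface, if the arm or the gripper's body presses on something with over 40 N, if the wrist force passes 120 N, or if a joint passes its speed limit or range.

### The arm

A 6-joint arm with a two-finger parallel gripper is mounted at the origin on the work surface. World frame = base frame: x ahead of the robot, y to its left, z up, the work surface at z = 0. Lengths are in m, angles in rad, forces in N, time in s.
With the tool pointing down it reaches from about 0.25 to 0.725 m from the base axis. Payload 4 kg.
Tool frame: the origin (TCP) lies midway between the tips of the shut fingers; the grasp point (between the pads) lies bot.pinch_z behind it (bot.pinch_z is the distance from the TCP to the grasp point, in m); z points along the fingers, y is the line along which they close (so a half turn about z gives the same grasp; the last joint's range is limited). The gripper opens to 85 mm and grips with 20 to 120 N. Pads are 22 mm wide; open, the fingers measure 114 mm over their backs; the gripper's body (76 mm by 85 mm) begins 54 mm behind the grasp point. The pads swing forward as they close: fully open they stand 13 mm farther back than shut.
Start: joints at [1.233, 0.241, 0.005, 1.335, 0, 1.571], TCP at [0.166, 0.472, 0.231] pointing down, gripper open.
Joint ranges: [-2.72, 2.72], [-1.05, 1.87], [-1.09, 1.28], [-1.99, 2.15], [-1.42, 1.44], [-3.14, 3.14]. Speed limits (rad/s): [2.79, 2.79, 3.14, 3.14, 3.14, 3.14].

### API

Orientations are given as a unit quaternion [x, y, z, w].
In Python, from workcell import bot, optics, get_obs gives the robot as it stands (bot), with the cameras (optics) and the readings as plain functions.
- The arm moves only by the shell command python3 jog.py 'ROWS'. ROWS is a JSON list of rows, 1 to 10 of them, each an object with the fields rx, ry, rz (a rotation vector in rad), tx, ty, tz (the shift in m), aperture (the finger opening in m); a field left out counts as zero (the opening has to be given); each row is the pose to reach, as a shift and turn from the pose commanded when the command began, along the tool's axes at that moment; what a row does not reach only later rows make up. A row lasts 1/8 s, in which the tool goes at most 0.0625 m and 0.188 rad, less where a joint would pass 70% of its speed; a pose out of reach is approached as far as the arm can. The fingers move at their own pace and stop on an object; the grip force is fixed at half the most. Time passes only in rows, so rows that do not move let the fingers close. It prints the time, the measured TCP pose, the force, the opening and the grip force at its end. Input that does not fit is refused with a message, and nothing moves.
- get_obs(): the state, without advancing time (a new reading comes with each control period).
- optics.camera(name): name is "scene" or "top" or "wrist"; returns the picture (400x640x3 uint8, red, green, blue); there is no depth.
- optics.calibration(name): a dict with "mtx" (3x3 intrinsics, pixels), "k1" (the pictures are not rectified: a ray, as slopes to the right and down, at radius r is drawn at 1 + k1 r^2 times it, then the intrinsics apply), "R" (3x3) and "t" (3): a world point X has camera coordinates R X + t. Camera axes: x right, y down, z forward; pixel columns grow to the right and rows downward; lengths in m; the calibration is good to about 2 mm. A picture is of the moment at which its call begins: read the wrist's pose just before it. calibration takes no time and is no camera call; for the wrist camera it gives the pose at the moment of the call.
- bot.job_done(): hands the job in; it is judged then, once.
The state is a dict: "clock": time; "joint_pos": joint angles; "joint_vel": joint speeds; "tau": joint torques, N m; "eef_pos": TCP position; "tool_rot": TCP orientation; "ft_force": force on the tool from outside, world axes, zero at the start; "ft_torque": the same for the moment, N m; "grip_width": finger opening in m; "grasp_force": force on a finger pad.
Only numpy, scipy, OpenCV 4.12 (cv2) and the standard library are available. Lean on these libraries where they do the work, as an engineer would, in place of code of your own. Each camera call takes 0.05 s, during which the arm holds its last target. There are 200 camera calls.

## Working session

There is one attempt and no reset: what is moved stays moved. The work goes in short steps, Python scripts to look and compute and a shell command to move; the robot and the scene stay as the last step left them, time stands still between calls to the robot, and variables do not carry over. Pictures are saved under pics/ and viewed, at most 14 in all, crops included, and the job is handed in when it is done.

```bash
ls; mkdir -p pics
python3 - <<'E'
from workcell import bot, optics, get_obs
import cv2
o=get_obs();print(o['clock'],o['eef_pos'],o['tool_rot'],bot.pinch_z,o['grip_width'])
for n in['scene','top','wrist']:
    c=optics.calibration(n);print(n,c)
    cv2.imwrite(f'pics/{n}0.png',optics.camera(n)[:,:,::-1])
E
```

```text
jog.py
pics
workcell.py
0.0 [0.16549813 0.47115111 0.23041269] [ 1.68087679e-01  9.85771496e-01 -1.02925023e-03 -1.75936115e-04] 0.0187 0.0852939574348954
scene {'mtx': array([[448.02173551,   0.        , 325.04624035],
       [  0.        , 448.02173551, 200.4147262 ],
       [  0.        ,   0.        ,   1.        ]]), 'k1': -0.0770203261874142, 'R': array([[-0.58551457,  0.81064178, -0.00570938],
       [ 0.47375046,  0.33645093, -0.8138558 ],
       [-0.65782459, -0.47922925, -0.58103884]]), 't': array([ 0.33656855, -0.178946  ,  1.61171293])}
top {'mtx': array([[478.24688696,   0.        , 309.58023719],
       [  0.        , 478.24688696, 201.49982866],
       [  0.        ,   0.        ,   1.        ]]), 'k1': -0.07523827236667911, 'R': array([[-9.25544803e-04, -9.99999232e-01, -8.24413882e-04],
       [-9.99014855e-01,  9.61210189e-04, -4.43666037e-02],
       [ 4.43673621e-02,  7.82538435e-04, -9.99014977e-01]]), 't': array([-0.02573335,  0.53696554,  1.67615737])}
wrist {'mtx': array([[348.81860508,   0.        , 321.81148337],
       [  0.        , 348.81860508, 201.72379358],
       [  0.        ,   0.        ,   1.        ]]), 'k1': -0.05988859861544793, 'R': array([[ 0.33209973,  0.94324309, -0.00149756],
       [ 0.89945006, -0.316202  ,  0.30167181],
       [ 0.28407632, -0.10153211, -0.95341066]]), 't': array([-0.49988675, -0.03989694,  0.38045125])}
```

View pics/top0.png

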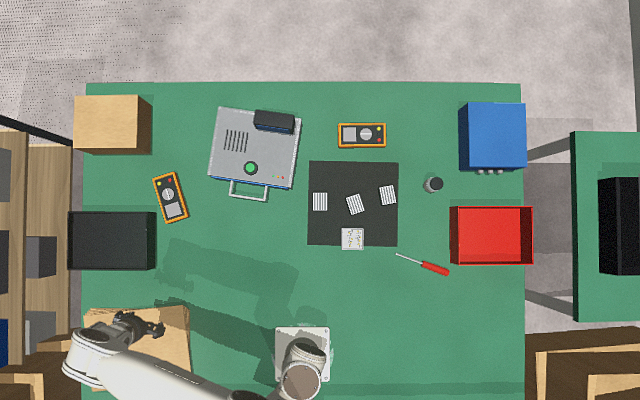

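View pics/scene0.png

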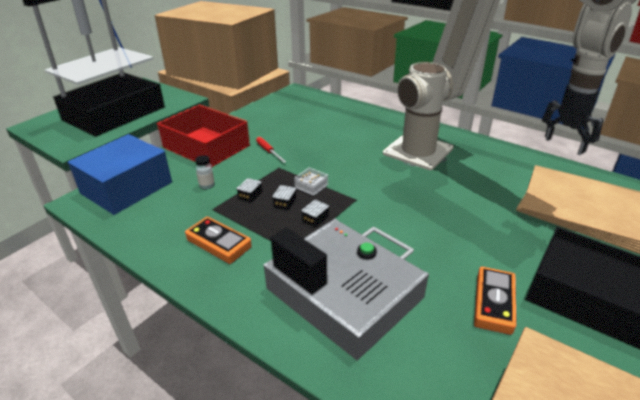

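Top view: the unit is at about (252,150), its handle bar at (248,196) and the button at (250,168). The mat is at (352,203), with three modules at (320,201), (355,204) and (388,195) and the tub at (352,239). The scene view also shows all three modules plate up.

```bash
cat > h.py <<'E'
import numpy as np, cv2
from scipy.spatial.transform import Rotation as Ro
from workcell import bot, optics, get_obs
def shot(n,f=None):
    c=optics.calibration(n); im=optics.camera(n)
    if f: cv2.imwrite('pics/'+f,im[:,:,::-1])
    return im,c
def ray(c,uv):
    d=np.array([c['k1'],0,0,0,0],float)
    p=cv2.undistortPoints(np.array(uv,float).reshape(-1,1,2),c['mtx'],d).reshape(-1,2)
    D=np.c_[p,np.ones(len(p))]@c['R']; return -c['R'].T@c['t'],D
def plane(c,uv,z):
    o,D=ray(c,uv); return o+D*((z-o[2])/D[:,2])[:,None]
def proj(c,X):
    return cv2.projectPoints(np.array(X,float).reshape(-1,1,3),cv2.Rodrigues(c['R'])[0],c['t'],c['mtx'],np.array([c['k1'],0,0,0,0.]))[0].reshape(-1,2)
def tri(c1,u1,c2,u2):
    o1,D1=ray(c1,[u1]);o2,D2=ray(c2,[u2]);d1,d2=D1[0],D2[0]
    s=np.linalg.lstsq(np.c_[d1,-d2],o2-o1,rcond=None)[0]
    a,b=o1+s[0]*d1,o2+s[1]*d2; return (a+b)/2,np.linalg.norm(a-b)
def toolR(axis_deg,tilt_deg=0):
    """tool down, closing axis y at world heading axis_deg, then leaned by tilt about that closing axis"""
    y=np.array([np.cos(np.radians(axis_deg)),np.sin(np.radians(axis_deg)),0]);z=np.array([0,0,-1.])
    return Ro.from_rotvec(y*np.radians(tilt_deg))*Ro.from_matrix(np.c_[np.cross(y,z),y,z])
def delta(p,R,gp=False,off=0.):
    """row (rotvec, shift) from the measured pose to TCP p (or grasp point p), orientation R"""
    o=get_obs();R0=Ro.from_quat(o['tool_rot']);p=np.array(p,float)
    if gp: p=p+R.apply([0,0,bot.pinch_z+off])
    rv=(R0.inv()*R).as_rotvec();d=R0.inv().apply(p-o['eef_pos'])
    print('row',np.round(rv,3),np.round(d,4),'n',max(np.linalg.norm(rv)/.188,np.linalg.norm(d)/.0625).round(1));return rv,d
def blobs(m,amin):
    cs=cv2.findContours(m.astype(np.uint8),cv2.RETR_EXTERNAL,cv2.CHAIN_APPROX_NONE)[0]
    return sorted([k for k in cs if cv2.contourArea(k)>amin],key=cv2.contourArea,reverse=True)
E
python3 - <<'E'
from h import *
im=cv2.imread('pics/top0.png')[:,:,::-1];c=optics.calibration('top')
P=lambda n,uv,z:print(n,plane(c,uv,z).round(3).tolist())
P('handle',[[231,196],[266,199]],.06)
P('button',[[250,168]],.085);P('mods',[[320,201],[355,204],[388,195]],.042)
P('mat',[[308,161],[398,164],[398,246],[307,246]],.002)
P('cab top',[[219,108],[301,119],[293,189],[207,174]],.078)
o=get_obs();R=Ro.from_quat(o['tool_rot']);print(R.as_matrix().round(3))
w=optics.calibration('wrist');print('cam in tool',R.inv().apply(-w['R'].T@w['t']-o['eef_pos']).round(4),(w['R']@R.as_matrix()).round(3))
delta([.42,.0,.33],toolR(0))
delta([.42,.0,.33],toolR(90));delta([.42,.0,.33],toolR(-90))
E
```

```text
handle [[0.554, 0.244, 0.06], [0.544, 0.123, 0.06]]
button [[0.648, 0.176, 0.085]]
mods [[0.537, -0.062, 0.042], [0.527, -0.184, 0.042], [0.558, -0.299, 0.042]]
mat [[0.682, -0.021, 0.002], [0.671, -0.342, 0.002], [0.379, -0.34, 0.002], [0.38, -0.017, 0.002]]
cab top [[0.856, 0.285, 0.078], [0.817, 0.003, 0.078], [0.577, 0.03, 0.078], [0.628, 0.324, 0.078]]
[[-0.943  0.331 -0.001]
 [ 0.331  0.943 -0.001]
 [-0.    -0.002 -1.   ]]
cam in tool [ 0.0764  0.0008 -0.1435] [[-0.001  1.    -0.   ]
 [-0.953 -0.001 -0.302]
 [-0.302  0.     0.953]]
row [-1.000e-03  1.000e-03  1.233e+00] [-0.3963 -0.3605 -0.0988] n 8.7
row [-0.002 -0.    -0.338] [-0.3963 -0.3605 -0.0988] n 8.7
row [-0.000e+00  2.000e-03  2.804e+00] [-0.3963 -0.3605 -0.0988] n 14.9
```

View pics/wrist0.png

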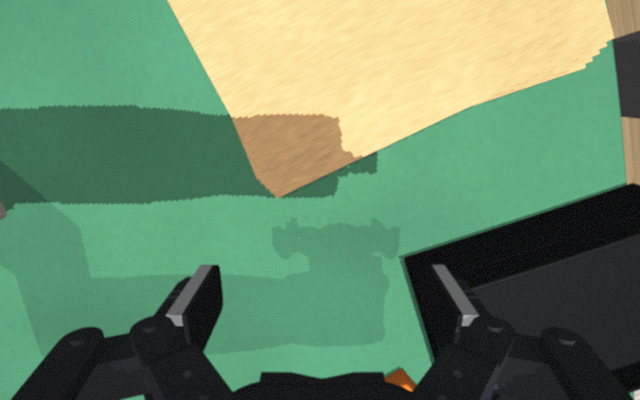

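The wrist view shows only boxes, so I need to move it over the unit and the mat.

Run:
```python
from h import *
delta([.50,.10,.30],toolR(-8))
```

```text
row [-1.000e-03  1.000e-03  1.373e+00] [-0.4386 -0.2396 -0.069 ] n 8.1
```

```bash
python3 jog.py '[{"rz":1.373, "tx":-0.439, "ty":-0.24, "tz":-0.069, "aperture":0.085}, {"rz":1.373, "tx":-0.439, "ty":-0.24, "tz":-0.069, "aperture":0.085}, {"rz":1.373, "tx":-0.439, "ty":-0.24, "tz":-0.069, "aperture":0.085}, {"rz":1.373, "tx":-0.439, "ty":-0.24, "tz":-0.069, "aperture":0.085}, {"rz":1.373, "tx":-0.439, "ty":-0.24, "tz":-0.069, "aperture":0.085}, {"rz":1.373, "tx":-0.439, "ty":-0.24, "tz":-0.069, "aperture":0.085}, {"rz":1.373, "tx":-0.439, "ty":-0.24, "tz":-0.069, "aperture":0.085}, {"rz":1.373, "tx":-0.439, "ty":-0.24, "tz":-0.069, "aperture":0.085}, {"rz":1.373, "tx":-0.439, "ty":-0.24, "tz":-0.069, "aperture":0.085}, {"rz":1.373, "tx":-0.439, "ty":-0.24, "tz":-0.069, "aperture":0.085}]'
python3 - <<'E'
from h import *
print(get_obs()['joint_pos'].round(3))
shot('wrist','w1.png')
E
```

```text
clock: 1.4
eef_pos: [0.5001, 0.0996, 0.2997]
tool_rot: [0.755, 0.656, -0.001, -0.001]
ft_force: [-1.3, 1.3, -0.3]
grip_width: 0.085
grasp_force: 0.0
[0.196 0.244 0.186 1.514 0.    1.908]
```

View pics/w1.png

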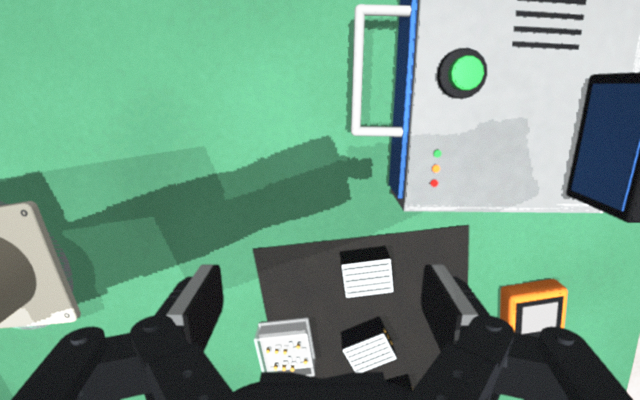

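The bar runs from about (359,10) to (355,132) and the button is at (467,72). Modules sit at (367,273) and (370,347), with the tub at (286,345).

Run:
```python
from h import *
w=optics.calibration('wrist');t=optics.calibration('top')
W=cv2.imread('pics/w1.png');T=cv2.imread('pics/top0.png')
def green(I):
    h=cv2.cvtColor(I,cv2.COLOR_BGR2HSV);return (h[...,0]>52)&(h[...,0]<75)&(h[...,1]>170)&(h[...,2]>120)
def cen(I,box):
    m=green(I);z=np.zeros_like(m);x0,y0,x1,y1=box;z[y0:y1,x0:x1]=m[y0:y1,x0:x1];b=blobs(z,8)
    return [cv2.minEnclosingCircle(k) for k in b][:1]
a=cen(W,(430,40,500,105));b=cen(T,(238,155,262,182));print(a,b)
print('button',tri(w,a[0][0],t,b[0][0]))
# bar: white columns
def white(I,thr): h=cv2.cvtColor(I,cv2.COLOR_BGR2HSV);return (h[...,2]>thr)&(h[...,1]<50)
m=white(W,190);z=np.zeros_like(m);z[0:140,345:370]=m[0:140,345:370];b=blobs(z,50)[0];vx,vy,x0,y0=cv2.fitLine(b[(b[:,0,1]>25)&(b[:,0,1]<120)],cv2.DIST_L2,0,.01,.01).ravel();print(cv2.boundingRect(b))
print('bar line',x0,y0,vx,vy)
m=white(T,150);z=np.zeros_like(m);z[178:206,225:275]=m[178:206,225:275];b2=blobs(z,10)[0];print('top bar',cv2.boundingRect(b2),cv2.minAreaRect(b2))
u=[[x0+vx/vy*(y-y0),y] for y in (14,132)];print(plane(w,u,.06))
# front edge top of cabinet
e=plane(w,[[413.5,0],[405,208],[640,211]],.078);print(e)
# triangulate cab front-right top corner
print('corner',tri(w,(405,208),t,(293,189)))
```

```text
[] []Traceback (most recent call last):
  File "<stdin>", line 10, in <module>
IndexError: list index out of range
```

Run:
```python
import cv2
I=cv2.imread('pics/top0.png');cv2.imwrite('pics/topc.png',cv2.resize(I[95:255,200:400],None,fx=4,fy=3.75,interpolation=cv2.INTER_CUBIC))
```

```text
(no output)
```

View pics/topc.png

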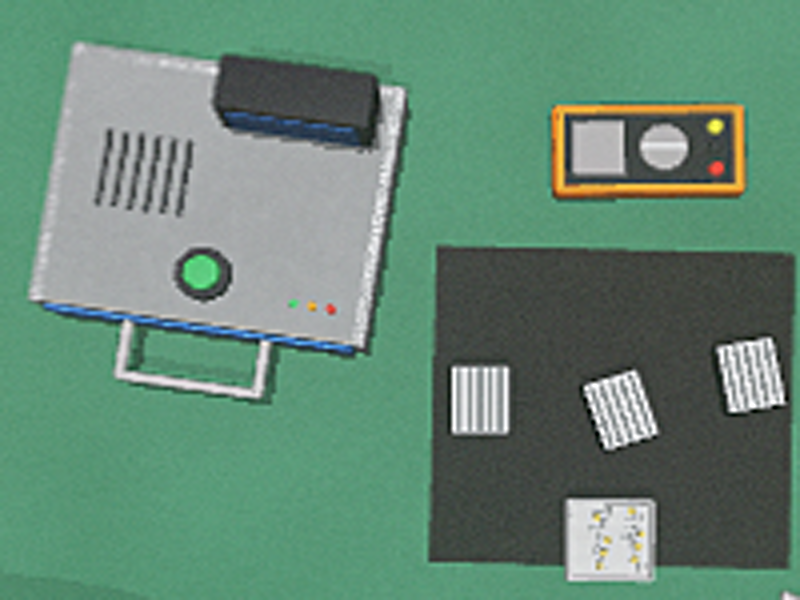

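Crop: the bar ends are at top-view pixels (230,195.3) and (266.3,201) and the button at (250.5,167.5). Modules 1, 2 and 3 run along about 0°, +17° and +8° of world x.

Run:
```python
from h import *
w=optics.calibration('wrist');t=optics.calibration('top')
W=cv2.imread('pics/w1.png')
print('button',tri(w,(467,72),t,(250.5,167.5)))
print('barL',tri(w,(359.5,10),t,(230,195.3)));print('barR',tri(w,(355.5,132),t,(266.3,200.7)))
print('corner',tri(w,(405,208.5),t,(289.3,187.5)))
print('bar60',plane(w,[[359.5,10],[355.5,132]],.06).round(4).tolist())
print('edge78',plane(w,[[413.5,0],[405,208]],.078).round(4).tolist())
h=cv2.cvtColor(W,cv2.COLOR_BGR2HSV);print(h[72,467],h[60,380],h[273,367],h[250,300],W[273,367])
t2=plane(t,[[250.5,167.5]],.084);print(t2,plane(w,[[467,72]],.084))
```

```text
button (array([0.64917284, 0.17504647, 0.09573977]), np.float64(0.0050627420742696515))
barL (array([0.55297696, 0.2394766 , 0.1132834 ]), np.float64(0.002221677754612492))
barR (array([0.54177709, 0.12599383, 0.02283911]), np.float64(0.004775502026945173))
corner (array([0.58293783, 0.04287944, 0.08083376]), np.float64(0.003079756507777312))
bar60 [[0.5592, 0.2507, 0.06], [0.5413, 0.1308, 0.06]]
edge78 [[0.6089, 0.2495, 0.078], [0.585, 0.0428, 0.078]]
[ 70 130 252] [ 73 111 205] [ 95   7 234] [30  4 67] [234 233 228]
[[0.64947778 0.17417792 0.084     ]] [[0.65502375 0.17733147 0.084     ]]
```

Run:
```python
from h import *
delta([.550,.188,.041],toolR(-8))
```

```text
row [-0.002  0.     0.   ] [0.0939 0.0382 0.2587] n 4.4
```

```bash
python3 jog.py '[{"tx":0.094, "ty":0.038, "tz":0.12, "aperture":0.045}, {"tx":0.094, "ty":0.038, "tz":0.12, "aperture":0.045}, {"tx":0.094, "ty":0.038, "tz":0.12, "aperture":0.045}, {"tx":0.094, "ty":0.038, "tz":0.2, "aperture":0.045}, {"tx":0.094, "ty":0.038, "tz":0.2587, "aperture":0.045}, {"tx":0.094, "ty":0.038, "tz":0.2587, "aperture":0.045}]'
python3 jog.py '[{"aperture":0}, {"aperture":0}, {"aperture":0}, {"aperture":0}]'
```

```text
clock: 2.2
eef_pos: [0.5457, 0.188, 0.0373]
tool_rot: [0.754, 0.657, -0.005, -0.002]
ft_force: [-0.9, 0.7, 0.3]
grip_width: 0.0451
grasp_force: 0.0
clock: 2.7
eef_pos: [0.5496, 0.1893, 0.0443]
tool_rot: [0.754, 0.656, 0.001, -0.002]
ft_force: [-7.3, 2.2, 2.1]
grip_width: 0.0076
grasp_force: 58.5
```

```bash
python3 jog.py '[{"ty":-0.04, "aperture":0}, {"ty":-0.08, "aperture":0}, {"ty":-0.12, "aperture":0}, {"ty":-0.14, "aperture":0}, {"ty":-0.15, "aperture":0}, {"ty":-0.152, "aperture":0}, {"ty":-0.152, "aperture":0}]'
python3 -c "
from h import *
shot('top','top1.png')"
```

```text
clock: 3.58
eef_pos: [0.4027, 0.2115, 0.0443]
tool_rot: [0.755, 0.656, 0.004, -0.001]
ft_force: [-1.2, 4.7, -1.0]
grip_width: 0.0076
grasp_force: 62.9
```

```bash
python3 jog.py '[{"ty":-0.004, "aperture":0}, {"ty":-0.006, "aperture":0}, {"ty":-0.006, "aperture":0}]'
```

```text
clock: 4.0
eef_pos: [0.4013, 0.2117, 0.0444]
tool_rot: [0.755, 0.655, 0.006, 0.003]
ft_force: [9.9, 2.7, -9.7]
grip_width: 0.0076
grasp_force: 61.9
```

```bash
python3 jog.py '[{"ty":0.004, "aperture":0.045}, {"ty":0.004, "aperture":0.045}, {"ty":0.004, "aperture":0.045}, {"ty":0.004, "tz":-0.06, "aperture":0.06}, {"tx":0.03, "ty":0.06, "tz":-0.12, "aperture":0.085}, {"tx":0.03, "ty":0.06, "tz":-0.18, "aperture":0.085}, {"tx":0.03, "ty":0.06, "tz":-0.24, "aperture":0.085}, {"tx":0.03, "ty":0.06, "tz":-0.26, "aperture":0.085}, {"tx":0.03, "ty":0.06, "tz":-0.26, "aperture":0.085}]'
python3 - <<'E'
from h import *
im,c=shot('wrist','w2.png')
delta([.48,-.07,.30],toolR(0))
E
```

```text
clock: 5.12
eef_pos: [0.4595, 0.2316, 0.305]
tool_rot: [0.755, 0.656, 0.003, 0.001]
ft_force: [0.7, -0.1, -0.8]
grip_width: 0.085
grasp_force: 0.0
row [ 0.002 -0.001 -0.14 ] [-0.2952  0.0633  0.0024] n 4.8
```

View pics/w2.png

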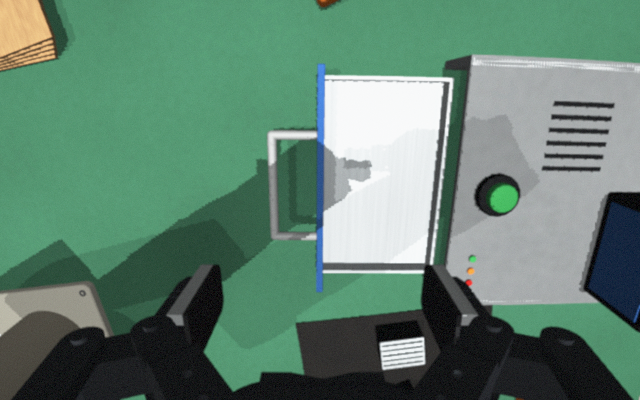

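Tray open. Its inner floor spans roughly columns 325 to 443 and rows 80 to 264, with the button at (503,198) and module 1 at (401,350). Next I move over the mat and measure.

```bash
python3 - <<'E'
from h import *
c=optics.calibration('wrist');c1=None
F=plane(c,[[325.5,80.5],[442,82],[431,263.5],[322.5,264]],.012);print(F.round(4))
print([np.linalg.norm(F[i]-F[(i+1)%4]).round(4) for i in range(4)],'centre',F.mean(0).round(4))
print('top wall z34',plane(c,[[451,79],[435,271]],.034).round(4).tolist())
print('button',plane(c,[[503.5,198]],.086))
ex=np.array([np.cos(np.radians(-8.6)),np.sin(np.radians(-8.6)),0])
# from handle: bar out at .4013,.2117 -> 50 to front's face
print('from bar', np.array([.4013,.2117,0])+ex*(.05+.01+.0715))
t=optics.calibration('top');print('button tri',tri(c,(503.5,198),t,(250.5,167.5)))
print('floor corner tri?')
E
python3 jog.py '[{"rz":-0.14, "tx":-0.295, "ty":0.063, "aperture":0.085}, {"rz":-0.14, "tx":-0.295, "ty":0.063, "aperture":0.085}, {"rz":-0.14, "tx":-0.295, "ty":0.063, "aperture":0.085}, {"rz":-0.14, "tx":-0.295, "ty":0.063, "aperture":0.085}, {"rz":-0.14, "tx":-0.295, "ty":0.063, "aperture":0.085}, {"rz":-0.14, "tx":-0.295, "ty":0.063, "aperture":0.085}, {"rz":-0.14, "tx":-0.295, "ty":0.063, "aperture":0.085}]'
python3 -c "
from h import *
shot('wrist','w3.png');np.save('w3.npy',optics.calibration('wrist'),allow_pickle=True)"
```

```text
[[0.477  0.3208 0.012 ]
 [0.6147 0.3006 0.012 ]
 [0.5897 0.0615 0.012 ]
 [0.4398 0.0826 0.012 ]]
[np.float64(0.1391), np.float64(0.2404), np.float64(0.1513), np.float64(0.2411)] centre [0.5303 0.1914 0.012 ]
top wall z34 [[0.6178, 0.303, 0.034], [0.5885, 0.062, 0.034]]
button [[0.65293703 0.17169091 0.086     ]]
from bar [0.53132146 0.1920361  0.        ]
button tri (array([0.64913231, 0.17362829, 0.09220808]), np.float64(0.0015223519944262069))
floor corner tri?
clock: 6.05
eef_pos: [0.4785, -0.0697, 0.3001]
tool_rot: [0.707, 0.707, -0.001, -0.001]
ft_force: [-0.2, 0.0, 0.5]
grip_width: 0.0848
grasp_force: 0.0
```

View pics/w3.png

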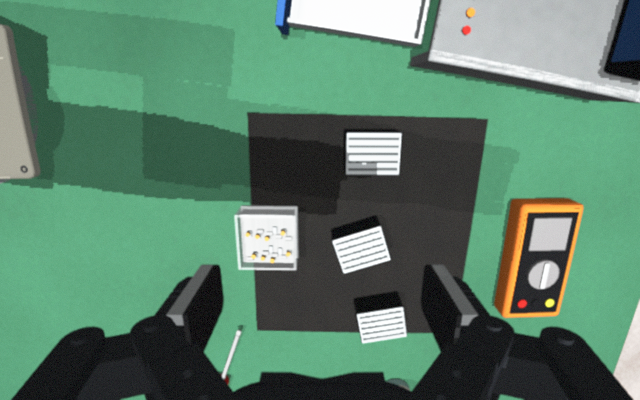

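All three plates are clear in this view, at (373,153), (361,248) and (381,323). Now their poses, with heights triangulated against the top view.

```bash
cat >> h.py <<'E'
def plates(I,box,amin,thr=100):
    """white plates in rgb picture -> list of minAreaRect"""
    h=cv2.cvtColor(I,cv2.COLOR_RGB2HSV);m=((h[...,2]>thr)&(h[...,1]<60)).astype(np.uint8)
    z=np.zeros_like(m);x0,y0,x1,y1=box;z[y0:y1,x0:x1]=m[y0:y1,x0:x1]
    k=7 if amin>300 else 3
    z=cv2.morphologyEx(z,cv2.MORPH_CLOSE,np.ones((k,k)))
    return blobs(z,amin)
def pose(c,k,z):
    X=plane(c,k.reshape(-1,2),z)[:,:2].astype(np.float32)*1000
    (x,y),(a,b),t=cv2.minAreaRect(X)
    if a<b: t+=90;a,b=b,a
    t=(t+90)%180-90
    return x/1000,y/1000,round(a),round(b),round(t,1)
E
python3 - <<'E'
from h import *
W=cv2.imread('pics/w3.png')[:,:,::-1];c=optics.calibration('wrist');t=optics.calibration('top');T=cv2.imread('pics/top0.png')[:,:,::-1]
ks=[k for k in plates(W,(305,125,425,345),400)];kt=plates(T,(310,175,398,225),30)
for k in sorted(ks,key=lambda k:k[...,1].mean()):
    p=pose(c,k,.042);uv=np.array(cv2.minAreaRect(k)[0])
    d=[(np.hypot(*(np.array(pose(t,q,.042)[:2])-p[:2])),i) for i,q in enumerate(kt)];q=kt[min(d)[1]]
    print(np.round(p,4),'top',np.round(pose(t,q,.042),4),'tri',tri(c,uv,t,cv2.minAreaRect(q)[0]))
E
```

```text
[ 5.386e-01 -6.010e-02  6.400e+01  5.000e+01  2.000e-01] top [ 5.373e-01 -6.070e-02  6.200e+01  4.500e+01 -1.000e-01] tri (array([ 0.53808561, -0.06011181,  0.04245752]), np.float64(0.0019251911520867645))
[ 0.5289 -0.1825 65.     51.     18.4   ] top [ 0.5277 -0.1829 64.     50.     18.2   ] tri (array([ 0.52821947, -0.18292855,  0.04060899]), np.float64(0.0010666542270496514))
[ 0.5616 -0.2959 66.     51.     10.8   ] top [ 0.5596 -0.2964 64.     49.     10.8   ] tri (array([ 0.56053662, -0.29635874,  0.04107651]), np.float64(0.001889818107903435))
```

Heights agree with about 42 mm. Each module gets gripped by its ends with the tool leaning right and swung 90° about the closing axis. I stand it on its side at a spare spot, regrip it leaning right, swing another 90° and set it in the tray. Module 1 goes first.

Run:
```python
from h import *
R=toolR(0,45);g=np.array([.538,-.060,.022])
pre=g-R.apply([0,0,.09])
print('pre');delta(pre,R,True);print('world tcp',g+R.apply([0,0,bot.pinch_z]))
# world z-up in tool axes after, swing
print('up in tool',R.inv().apply([0,0,1]).round(3), 'left',R.inv().apply([0,1,0]).round(3))
R2=toolR(0,-45);s=np.array([.50,-.05,.0285]);a=g+R.apply([0,0,bot.pinch_z]);b=s+R2.apply([0,0,bot.pinch_z])
print('place from grasp',(R.inv()*R2).as_rotvec().round(3),R.inv().apply(b-a).round(4),'via',R.inv().apply(b+[0,0,.05]-a).round(4))
```

```text
pre
row [-0.003  0.785 -0.   ] [-0.0415  0.0598  0.2278] n 4.2
world tcp [ 0.538     -0.0467771  0.0087771]
up in tool [ 0.707  0.    -0.707] left [0.707 0.    0.707]
place from grasp [ 0.    -1.571  0.   ] [-0.007  -0.038  -0.0162] via [ 0.0283 -0.038  -0.0516]
```

```bash
python3 jog.py '[{"ry":0.785, "tx":-0.0415, "ty":0.0598, "tz":0.14, "aperture":0.085}, {"ry":0.785, "tx":-0.0415, "ty":0.0598, "tz":0.14, "aperture":0.085}, {"ry":0.785, "tx":-0.0415, "ty":0.0598, "tz":0.18, "aperture":0.085}, {"ry":0.785, "tx":-0.0415, "ty":0.0598, "tz":0.2278, "aperture":0.085}, {"ry":0.785, "tx":-0.0415, "ty":0.0598, "tz":0.2278, "aperture":0.085}, {"ry":0.785, "tx":-0.0415, "ty":0.0598, "tz":0.2278, "aperture":0.085}]'
python3 - <<'E'
from h import *
print(get_obs()['joint_pos'].round(3))
R=toolR(0,45);delta([.538,-.060,.022],R,True)
shot('wrist','w4.png')
E
```

```text
clock: 6.85
eef_pos: [0.5399, -0.1104, 0.0748]
tool_rot: [0.653, 0.654, 0.27, -0.271]
ft_force: [0.3, -0.4, 1.6]
grip_width: 0.0851
grasp_force: 0.0
[-0.542  0.781  0.19   1.456  0.65   0.865]
row [-0.001  0.     0.001] [-0.0017 -0.0018  0.0917] n 1.5
```

View pics/w4.png

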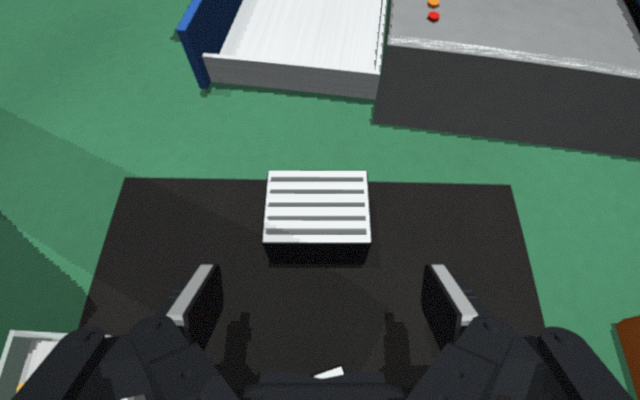

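Module 1 is centred between the fingers at (318,215), so I advance and grip.

```bash
python3 jog.py '[{"tx":-0.0017, "ty":-0.0018, "tz":0.046, "aperture":0.085}, {"tx":-0.0017, "ty":-0.0018, "tz":0.0917, "aperture":0.085}, {"tx":-0.0017, "ty":-0.0018, "tz":0.0917, "aperture":0.085}, {"tx":-0.0017, "ty":-0.0018, "tz":0.0917, "aperture":0.0}, {"tx":-0.0017, "ty":-0.0018, "tz":0.0917, "aperture":0.0}, {"tx":-0.0017, "ty":-0.0018, "tz":0.0917, "aperture":0.0}, {"tx":-0.0017, "ty":-0.0018, "tz":0.0917, "aperture":0.0}]'
python3 -c "
from h import *
delta([.538,-.06,.022],toolR(0,45),True)"
```

```text
clock: 7.78
eef_pos: [0.5409, -0.0488, 0.0142]
tool_rot: [0.653, 0.654, 0.274, -0.267]
ft_force: [-1.5, 0.6, 14.7]
grip_width: 0.0634
grasp_force: 65.5
row [0.009 0.    0.005] [-0.0024 -0.003   0.0052] n 0.1
```

```bash
python3 jog.py '[{"tx":0.021, "tz":-0.021, "aperture":0}, {"tx":0.042, "tz":-0.042, "aperture":0}, {"ry":-0.19, "tx":0.049, "ty":-0.01, "tz":-0.049, "aperture":0}, {"ry":-0.37, "tx":0.049, "ty":-0.02, "tz":-0.049, "aperture":0}, {"ry":-0.56, "tx":0.049, "ty":-0.03, "tz":-0.049, "aperture":0}, {"ry":-0.75, "tx":0.049, "ty":-0.038, "tz":-0.049, "aperture":0}, {"ry":-0.94, "tx":0.049, "ty":-0.038, "tz":-0.049, "aperture":0}, {"ry":-1.12, "tx":0.049, "ty":-0.038, "tz":-0.049, "aperture":0}, {"ry":-1.31, "tx":0.049, "ty":-0.038, "tz":-0.049, "aperture":0}, {"ry":-1.5, "tx":0.049, "ty":-0.038, "tz":-0.049, "aperture":0}]'
python3 - <<'E'
from h import *
o=get_obs();print(o['joint_pos'].round(3))
R=toolR(0,-45);print('target swings');delta([.50,-.05,.0285],R,True,.0)
shot('wrist','w5.png')
E
```

```text
clock: 9.02
eef_pos: [0.5021, -0.047, 0.081]
tool_rot: [0.664, 0.661, -0.243, 0.25]
ft_force: [-0.4, -1.0, -2.2]
grip_width: 0.0634
grasp_force: 69.9
[ 0.294  0.532 -0.203  1.073 -0.679  1.953]
target swings
row [ 0.007 -0.073 -0.007] [ 0.0307 -0.0027  0.0604] n 1.1
```

View pics/w5.png

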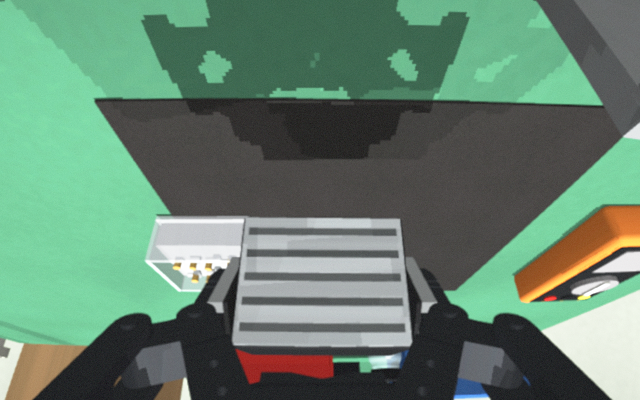

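Module 1 is held on its side with the plate facing back toward the camera. I lower it onto the spot.

```bash
python3 jog.py '[{"ry":-0.073, "tx":0.015, "ty":-0.003, "tz":0.03, "aperture":0}, {"ry":-0.073, "tx":0.028, "ty":-0.003, "tz":0.05, "aperture":0}, {"ry":-0.073, "tx":0.032, "ty":-0.003, "tz":0.054, "aperture":0}, {"ry":-0.073, "tx":0.032, "ty":-0.003, "tz":0.054, "aperture":0}]'
```

```text
clock: 9.57
eef_pos: [0.4976, -0.0587, 0.0168]
tool_rot: [0.655, 0.653, -0.268, 0.27]
ft_force: [0.5, -0.2, -1.2]
grip_width: 0.0635
grasp_force: 69.9
```

```bash
python3 jog.py '[{"tx":0.0014, "tz":0.0014, "aperture":0}, {"tx":0.0014, "tz":0.0014, "aperture":0}]';python3 jog.py '[{"tx":0.0014, "tz":0.0014, "aperture":0}, {"tx":0.0014, "tz":0.0014, "aperture":0}]'; python3 -c "
from h import *
shot('scene','s1.png')"
```

```text
clock: 9.82
eef_pos: [0.4982, -0.0586, 0.0159]
tool_rot: [0.654, 0.653, -0.269, 0.271]
ft_force: [-0.2, 2.4, 5.5]
grip_width: 0.0635
grasp_force: 70.8
clock: 10.07
eef_pos: [0.4982, -0.0586, 0.0158]
tool_rot: [0.653, 0.654, -0.269, 0.272]
ft_force: [-4.2, 7.2, 18.8]
grip_width: 0.0634
grasp_force: 71.9
```

```bash
python3 -c "
import cv2
I=cv2.imread('pics/s1.png');cv2.imwrite('pics/s1c.png',cv2.resize(I[130:290,200:420],None,fx=3.6,fy=3.6,interpolation=cv2.INTER_CUBIC))"
```

```text
(no output)
```

View pics/s1c.png

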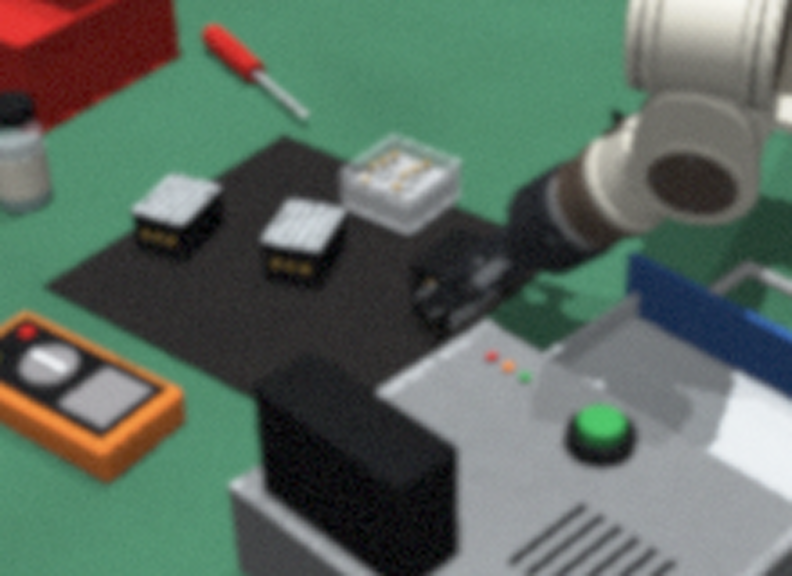

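The arm leans left with the module down on the mat. Next it releases and backs off.

```bash
python3 jog.py '[{"tx":-0.0014, "tz":-0.0014, "aperture":0.0}, {"tx":-0.0014, "tz":-0.0014, "aperture":0.075}, {"tx":-0.0014, "tz":-0.0014, "aperture":0.085}, {"tx":-0.0014, "tz":-0.0014, "aperture":0.085}, {"tx":-0.0014, "tz":-0.03, "aperture":0.085}, {"tx":-0.0014, "tz":-0.09, "aperture":0.085}, {"tx":-0.02, "tz":-0.14, "aperture":0.085}, {"tx":-0.03, "tz":-0.16, "aperture":0.085}]'
python3 -c "
from h import *
shot('wrist','w6.png')
delta([.50,-.1,.25],toolR(0,20))"
```

```text
clock: 11.12
eef_pos: [0.4978, 0.0348, 0.1481]
tool_rot: [0.654, 0.654, -0.268, 0.271]
ft_force: [-0.4, -0.1, -1.1]
grip_width: 0.0847
grasp_force: 0.0
row [7.00e-03 1.13e+00 1.00e-03] [-0.1666  0.0017  0.024 ] n 6.0
```

View pics/w6.png

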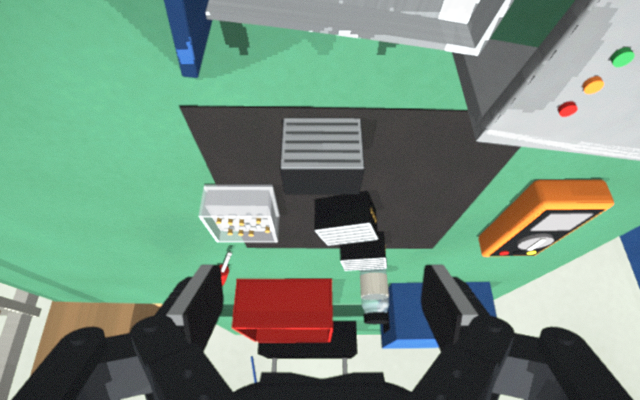

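Module 1 stands on its side with the plate facing left. Its plate covers rows 118 to 167 and its black top face rows 168 to 193, columns 281 to 362.

```bash
python3 - <<'E'
from h import *
c=optics.calibration('wrist')
print(plane(c,[[281,167.5],[362.5,167.5],[361,192.5],[284,193.5]],.052).round(4), plane(c,[[284,118],[359,119]],.002).round(4))
E
python3 jog.py '[{"ry":0.19, "tx":-0.03, "tz":-0.03, "aperture":0.085}, {"ry":0.38, "tx":-0.08, "tz":-0.04, "aperture":0.085}, {"ry":0.57, "tx":-0.13, "tz":-0.03, "aperture":0.085}, {"ry":0.76, "tx":-0.167, "ty":0.002, "tz":0.024, "aperture":0.085}, {"ry":0.95, "tx":-0.167, "ty":0.002, "tz":0.024, "aperture":0.085}, {"ry":1.13, "tx":-0.167, "ty":0.002, "tz":0.024, "aperture":0.085}, {"ry":1.13, "tx":-0.167, "ty":0.002, "tz":0.024, "aperture":0.085}]'
python3 - <<'E'
from h import *
im,c=shot('wrist','w7.png')
E
```

```text
[[ 0.4694 -0.0303  0.052 ]
 [ 0.5311 -0.0307  0.052 ]
 [ 0.5339 -0.0696  0.052 ]
 [ 0.4679 -0.0708  0.052 ]] [[ 0.4692 -0.0319  0.002 ]
 [ 0.5316 -0.0334  0.002 ]]
clock: 12.05
eef_pos: [0.4975, -0.1058, 0.244]
tool_rot: [0.699, 0.694, 0.121, -0.124]
ft_force: [0.5, -0.7, -0.1]
grip_width: 0.0846
grasp_force: 0.0
```

View pics/w7.png

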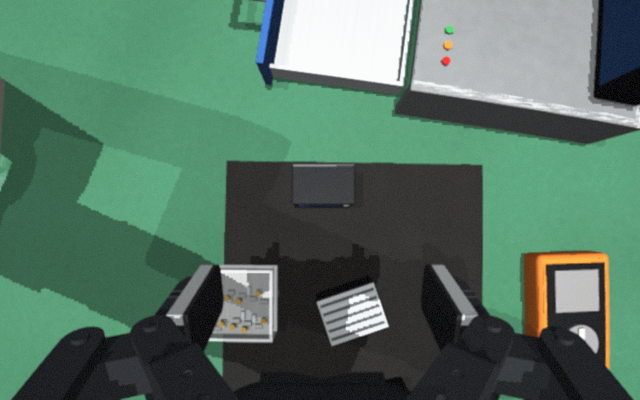

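Module 1's centre is (0.5005, -0.051), and the view shows it square at (323,186). Regrip it leaning right 50°.

Run:
```python
from h import *
R=toolR(0,50);g=np.array([.5005,-.051,.027]);delta(g-R.apply([0,0,.09]),R,True,-.0077)
print('up',R.inv().apply([0,0,1]).round(3))
```

```text
row [-0.001  0.526 -0.005] [-0.0635  0.0034  0.1545] n 2.8
up [ 0.766  0.    -0.643]
```

```bash
python3 jog.py '[{"ry":0.18, "tx":-0.06, "ty":0.0034, "tz":0.06, "aperture":0.085}, {"ry":0.36, "tx":-0.0635, "ty":0.0034, "tz":0.11, "aperture":0.085}, {"ry":0.526, "tx":-0.0635, "ty":0.0034, "tz":0.1545, "aperture":0.085}, {"ry":0.526, "tx":-0.0635, "ty":0.0034, "tz":0.1545, "aperture":0.085}, {"ry":0.526, "tx":-0.0635, "ty":0.0034, "tz":0.1545, "aperture":0.085}]'
python3 - <<'E'
from h import *
R=toolR(0,50);g=np.array([.5005,-.051,.027]);delta(g,R,True,-.0077)
E
```

```text
clock: 12.72
eef_pos: [0.5031, -0.1088, 0.0821]
tool_rot: [0.64, 0.642, 0.298, -0.297]
ft_force: [-0.4, -0.0, 0.8]
grip_width: 0.0849
grasp_force: 0.0
row [-0.     0.003  0.003] [-0.0047 -0.0026  0.0907] n 1.5
```

```bash
python3 jog.py '[{"tx":-0.004, "ty":-0.002, "tz":0.045, "aperture":0.085}, {"tx":-0.004, "ty":-0.002, "tz":0.09, "aperture":0.085}, {"tx":-0.004, "ty":-0.002, "tz":0.09, "aperture":0.085}, {"tx":-0.004, "ty":-0.002, "tz":0.09, "aperture":0.0}, {"tx":-0.004, "ty":-0.002, "tz":0.09, "aperture":0.0}, {"tx":-0.004, "ty":-0.002, "tz":0.09, "aperture":0.0}, {"tx":-0.004, "ty":-0.002, "tz":0.09, "aperture":0.0}]'
python3 - <<'E'
from h import *
R=toolR(0,50);g=np.array([.5005,-.051,.027]);rv,d=delta(g,R,True,-.0077)
# module centre in tool frame
o=get_obs();R0=Ro.from_quat(o['tool_rot']);print('c in tool',R0.inv().apply(g-o['eef_pos']).round(4))
c=R0.inv().apply(g-o['eef_pos']);c[1]=0
RT=toolR(-8.6,-40);T=np.array([.521,.123,.034]);p=T-RT.apply(c);print('tcp goal',p.round(4));delta(p+[0,0,.07],RT);delta(p,RT)
E
```

```text
clock: 13.6
eef_pos: [0.5032, -0.0448, 0.0249]
tool_rot: [0.641, 0.641, 0.302, -0.295]
ft_force: [-1.9, -1.7, 14.5]
grip_width: 0.0628
grasp_force: 64.6
row [0.008 0.    0.004] [-0.0024 -0.0028  0.0048] n 0.1
c in tool [-0.0024 -0.0027 -0.0062]
tcp goal [0.5207 0.1209 0.0277]
row [-0.004 -1.568  0.163] [0.1622 0.0175 0.0802] n 8.4
row [-0.004 -1.568  0.163] [0.1086 0.0169 0.1252] n 8.4
```

```bash
python3 jog.py '[{"tx":0.031, "tz":-0.026, "aperture":0}, {"tx":0.061, "tz":-0.051, "aperture":0}, {"ry":-0.19, "tx":0.07, "tz":-0.058, "aperture":0}, {"ry":-0.38, "rz":0.03, "tx":0.085, "ty":0.003, "tz":-0.04, "aperture":0}, {"ry":-0.57, "rz":0.05, "tx":0.1, "ty":0.006, "tz":-0.02, "aperture":0}, {"ry":-0.76, "rz":0.07, "tx":0.115, "ty":0.009, "aperture":0}, {"ry":-0.95, "rz":0.09, "tx":0.13, "ty":0.012, "tz":0.03, "aperture":0}, {"ry":-1.14, "rz":0.11, "tx":0.15, "ty":0.015, "tz":0.06, "aperture":0}, {"ry":-1.33, "rz":0.14, "tx":0.162, "ty":0.017, "tz":0.08, "aperture":0}, {"ry":-1.51, "rz":0.16, "tx":0.162, "ty":0.017, "tz":0.08, "aperture":0}]'
python3 - <<'E'
from h import *
c=np.array([-.0024,0,-.0062])
RT=toolR(-8.6,-40);T=np.array([.521,.123,.034]);p=T-RT.apply(c);delta(p+[0,0,.03],RT);delta(p,RT);print(get_obs()['joint_pos'].round(2))
E
```

```text
clock: 14.85
eef_pos: [0.5192, 0.1252, 0.0954]
tool_rot: [0.718, 0.625, -0.234, 0.197]
ft_force: [-0.1, -0.7, -2.8]
grip_width: 0.0626
grasp_force: 66.7
row [-0.002 -0.077  0.013] [0.0185 0.0025 0.033 ] n 0.6
row [-0.002 -0.077  0.013] [0.036  0.0027 0.0574] n 1.1
[ 0.5   0.7   0.19  1.47 -0.48  2.31]
```

```bash
python3 jog.py '[{"ry":-0.077, "rz":0.013, "tx":0.0185, "ty":0.0025, "tz":0.033, "aperture":0}, {"ry":-0.077, "rz":0.013, "tx":0.03, "ty":0.0025, "tz":0.05, "aperture":0}, {"ry":-0.077, "rz":0.013, "tx":0.036, "ty":0.0027, "tz":0.0574, "aperture":0}, {"ry":-0.077, "rz":0.013, "tx":0.036, "ty":0.0027, "tz":0.0574, "aperture":0}]'
python3 - <<'E'
from h import *
print('down',toolR(-8.6,-40).inv().apply([0,0,-1]).round(3))
E
```

```text
clock: 15.35
eef_pos: [0.5211, 0.1178, 0.0286]
tool_rot: [0.713, 0.612, -0.26, 0.222]
ft_force: [1.7, -0.6, 5.7]
grip_width: 0.063
grasp_force: 67.3
down [0.643 0.    0.766]
```

```bash
python3 jog.py '[{"aperture":0.075}, {"aperture":0.085}, {"aperture":0.085}, {"aperture":0.085}, {"tz":-0.03, "aperture":0.085}, {"tz":-0.09, "aperture":0.085}, {"tz":-0.14, "aperture":0.085}, {"tz":-0.14, "aperture":0.085}]'
python3 - <<'E'
from h import *
delta([.48,-.03,.32],toolR(0))
im,c=shot('wrist','w8.png')
uv=proj(c,[[.521,.123,.052]]);print(uv)
x,y=uv[0].astype(int);h=cv2.cvtColor(im,cv2.COLOR_RGB2HSV)
print(h[y-30:y+31:15,x-40:x+41:20].reshape(-1,5,3).tolist())
E
```

```text
clock: 16.35
eef_pos: [0.5338, 0.21, 0.1332]
tool_rot: [0.712, 0.614, -0.259, 0.22]
ft_force: [-0.3, -0.3, -0.3]
grip_width: 0.0846
grasp_force: 0.0
row [-0.057  0.692 -0.142] [-0.308  -0.0184  0.0133] n 4.9
[[321.67827155 213.58488531]]
[[[60, 10, 26], [98, 44, 23], [100, 70, 22], [81, 74, 24], [94, 12, 143]], [[110, 36, 43], [165, 13, 38], [90, 24, 43], [98, 25, 41], [83, 17, 59]], [[135, 12, 43], [108, 167, 222], [108, 166, 221], [108, 170, 211], [110, 6, 132]], [[75, 112, 160], [87, 54, 52], [84, 29, 44], [150, 6, 40], [72, 100, 169]], [[20, 13, 57], [0, 14, 56], [18, 25, 52], [165, 9, 58], [23, 18, 56]]]
```

The label colour (hue 108) is up at the expected pixel. Next, back over the mat for modules 2 and 3 and the tray.

```bash
python3 jog.py '[{"ry":0.1, "tx":-0.02, "tz":-0.06, "aperture":0.085}, {"ry":0.25, "rz":-0.05, "tx":-0.08, "tz":-0.06, "aperture":0.085}, {"rx":-0.03, "ry":0.42, "rz":-0.08, "tx":-0.14, "ty":-0.01, "tz":-0.04, "aperture":0.085}, {"rx":-0.057, "ry":0.57, "rz":-0.14, "tx":-0.2, "ty":-0.018, "aperture":0.085}, {"rx":-0.057, "ry":0.692, "rz":-0.142, "tx":-0.26, "ty":-0.018, "tz":0.0133, "aperture":0.085}, {"rx":-0.057, "ry":0.692, "rz":-0.142, "tx":-0.308, "ty":-0.018, "tz":0.0133, "aperture":0.085}, {"rx":-0.057, "ry":0.692, "rz":-0.142, "tx":-0.308, "ty":-0.018, "tz":0.0133, "aperture":0.085}]'
cat >> h.py <<'E'
def labels(im,c,z=.052,amin=60):
    h=cv2.cvtColor(im,cv2.COLOR_RGB2HSV);m=(h[...,0]>102)&(h[...,0]<115)&(h[...,1]>110)&(h[...,2]>120)
    return [pose(c,k,z)+(cv2.boundingRect(k),) for k in blobs(m,amin)]
def look():
    im,c=shot('wrist')
    for k in plates(im,(0,0,640,400),400):
        p=pose(c,k,.042)
        if 55<p[2]<75 and 42<p[3]<60: print('plate',np.round(p,4))
    for l in labels(im,c): print('label',l)
    return im,c
E
python3 -c "
from h import *
look();print(get_obs()['clock'])"
```

```text
clock: 17.27
eef_pos: [0.4788, -0.0363, 0.3203]
tool_rot: [0.711, 0.703, -0.003, 0.0]
ft_force: [0.5, 0.6, 0.1]
grip_width: 0.085
grasp_force: 0.0
plate [ 0.5284 -0.183  66.     52.     18.4   ]
plate [ 0.5604 -0.2964 65.     51.     10.5   ]
label (0.5150478515625, 0.12225619506835937, 46, 33, -9.1, (331, 0, 47, 33))
label (0.4392422790527344, 0.10504185485839844, 63, 9, 81.4, (277, 0, 14, 62))
17.325
```

Run:
```python
from h import *
R=toolR(18.4,45);g=np.array([.5284,-.183,.022]);delta(g-R.apply([0,0,.09]),R,True,-.004)
```

```text
row [ 0.123  0.781 -0.314] [-0.1978  0.0694  0.2436] n 5.1
```

```bash
python3 jog.py '[{"rx":0.03, "ry":0.18, "rz":-0.07, "tx":-0.05, "ty":0.02, "tz":0.03, "aperture":0.078}, {"rx":0.06, "ry":0.36, "rz":-0.14, "tx":-0.1, "ty":0.04, "tz":0.08, "aperture":0.078}, {"rx":0.08, "ry":0.54, "rz":-0.2, "tx":-0.15, "ty":0.05, "tz":0.12, "aperture":0.078}, {"rx":0.11, "ry":0.7, "rz":-0.28, "tx":-0.198, "ty":0.0694, "tz":0.16, "aperture":0.078}, {"rx":0.123, "ry":0.781, "rz":-0.314, "tx":-0.198, "ty":0.0694, "tz":0.21, "aperture":0.078}, {"rx":0.123, "ry":0.781, "rz":-0.314, "tx":-0.198, "ty":0.0694, "tz":0.2436, "aperture":0.078}, {"rx":0.123, "ry":0.781, "rz":-0.314, "tx":-0.198, "ty":0.0694, "tz":0.2436, "aperture":0.078}]'
python3 - <<'E'
from h import *
R=toolR(18.4,45);delta(np.array([.5284,-.183,.022]),R,True,-.004);print(get_obs()['joint_pos'].round(2));look()
E
```

```text
clock: 18.2
eef_pos: [0.5441, -0.2282, 0.0676]
tool_rot: [0.538, 0.748, 0.223, -0.319]
ft_force: [0.1, 0.4, 1.2]
grip_width: 0.0781
grasp_force: 0.0
row [-0.011 -0.014 -0.003] [0.0005 0.0003 0.0808] n 1.3
[-0.61  1.11  0.82  1.98  0.43  0.48]
plate [ 0.5294 -0.181  67.     50.     18.5   ]
```

```bash
python3 jog.py '[{"ry":-0.01, "tx":0.0005, "ty":0.0003, "tz":0.04, "aperture":0.078}, {"ry":-0.01, "tx":0.0005, "ty":0.0003, "tz":0.078, "aperture":0.078}, {"ry":-0.01, "tx":0.0005, "ty":0.0003, "tz":0.08, "aperture":0.078}, {"ry":-0.01, "tx":0.0005, "ty":0.0003, "tz":0.08, "aperture":0.0}, {"ry":-0.01, "tx":0.0005, "ty":0.0003, "tz":0.08, "aperture":0.0}, {"ry":-0.01, "tx":0.0005, "ty":0.0003, "tz":0.08, "aperture":0.0}]'
python3 - <<'E'
from h import *
o=get_obs();R0=Ro.from_quat(o['tool_rot']);c=R0.inv().apply(np.array([.5289,-.182,.022])-o['eef_pos']);print('c in tool',c.round(4));c[1]=0
R2=toolR(0,-45);p=np.array([.50,-.05,.029])-R2.apply(c);print(p.round(4));delta(p+[0,0,.05],R2)
print('up',R0.inv().apply([0,0,1]).round(3))
E
```

```text
clock: 19.0
eef_pos: [0.5312, -0.1787, 0.0244]
tool_rot: [0.54, 0.753, 0.222, -0.304]
ft_force: [-0.6, 0.4, 8.9]
grip_width: 0.0626
grasp_force: 66.6
c in tool [-0.0034 -0.0033  0.    ]
[ 0.5    -0.0476  0.0266]
row [ 0.008 -1.543  0.359] [0.1325 0.0124 0.0563] n 8.4
up [ 0.698  0.005 -0.717]
```

Only the fingertips hold it, so I reopen and go deeper.

```bash
python3 jog.py '[{"aperture":0.078}, {"aperture":0.078}, {"aperture":0.078}]'
python3 - <<'E'
from h import *
delta(np.array([.5289,-.182,.022]),toolR(18.4,45),True,-.004);look()
E
```

```text
clock: 19.38
eef_pos: [0.5293, -0.178, 0.02]
tool_rot: [0.54, 0.752, 0.22, -0.307]
ft_force: [0.8, 0.7, -0.4]
grip_width: 0.0783
grasp_force: 0.0
row [-0.003  0.011  0.004] [-0.001  -0.0017  0.0107] n 0.2
plate [ 0.5333 -0.1811 63.     49.     18.7   ]
```

```bash
python3 jog.py '[{"ry":0.01, "tx":-0.001, "tz":0.0107, "aperture":0.078}, {"ry":0.01, "tx":-0.001, "tz":0.0107, "aperture":0.078}, {"ry":0.01, "tx":-0.001, "tz":0.0107, "aperture":0.078}]'
python3 jog.py '[{"aperture":0}, {"aperture":0}, {"aperture":0}]'
python3 - <<'E'
from h import *
o=get_obs();R0=Ro.from_quat(o['tool_rot']);c=R0.inv().apply(np.array([.5289,-.182,.022])-o['eef_pos']);print('c in tool',c.round(4));c[1]=0
R2=toolR(0,-45);p=np.array([.50,-.05,.029])-R2.apply(c);print(p.round(4));delta(p+[0,0,.05],R2)
print('up',R0.inv().apply([0,0,1]).round(3))
E
```

```text
clock: 19.8
eef_pos: [0.5266, -0.1708, 0.011]
tool_rot: [0.539, 0.751, 0.223, -0.311]
ft_force: [0.4, -0.3, 0.1]
grip_width: 0.0779
grasp_force: 0.0
clock: 20.18
eef_pos: [0.5272, -0.1715, 0.0117]
tool_rot: [0.539, 0.751, 0.223, -0.31]
ft_force: [0.7, -1.2, 0.2]
grip_width: 0.0632
grasp_force: 66.2
c in tool [-0.0002 -0.0018 -0.0147]
[ 0.5    -0.0603  0.0185]
row [ 1.000e-03 -1.555e+00  3.610e-01] [0.1208 0.0098 0.0403] n 8.5
up [ 0.706  0.001 -0.708]
```

```bash
python3 jog.py '[{"tx":0.03, "tz":-0.03, "aperture":0}, {"ry":-0.17, "rz":0.04, "tx":0.05, "tz":-0.05, "aperture":0}, {"ry":-0.35, "rz":0.08, "tx":0.065, "tz":-0.05, "aperture":0}, {"ry":-0.53, "rz":0.12, "tx":0.08, "ty":0.002, "tz":-0.04, "aperture":0}, {"ry":-0.7, "rz":0.16, "tx":0.09, "ty":0.004, "tz":-0.02, "aperture":0}, {"ry":-0.88, "rz":0.2, "tx":0.1, "ty":0.006, "aperture":0}, {"ry":-1.06, "rz":0.25, "tx":0.11, "ty":0.008, "tz":0.02, "aperture":0}, {"ry":-1.24, "rz":0.29, "tx":0.1208, "ty":0.0098, "tz":0.0403, "aperture":0}, {"ry":-1.42, "rz":0.33, "tx":0.1208, "ty":0.0098, "tz":0.0403, "aperture":0}, {"ry":-1.555, "rz":0.361, "tx":0.1208, "ty":0.0098, "tz":0.0403, "aperture":0}]'
python3 jog.py '[{"aperture":0}]'
python3 - <<'E'
from h import *
c=np.array([-.0002,0,-.0147]);R2=toolR(0,-45);p=np.array([.50,-.05,.029])-R2.apply(c);delta(p,R2)
E
```

```text
clock: 21.42
eef_pos: [0.4991, -0.0586, 0.0681]
tool_rot: [0.652, 0.654, -0.271, 0.272]
ft_force: [-0.5, 0.0, -1.8]
grip_width: 0.0635
grasp_force: 66.7
clock: 21.55
eef_pos: [0.4984, -0.0583, 0.0659]
tool_rot: [0.651, 0.656, -0.272, 0.269]
ft_force: [-0.2, 0.8, -2.3]
grip_width: 0.0631
grasp_force: 66.7
row [-0.001 -0.001  0.008] [0.0321 0.0019 0.035 ] n 0.8
```

```bash
python3 jog.py '[{"tx":0.02, "ty":0.002, "tz":0.02, "aperture":0}, {"tx":0.032, "ty":0.002, "tz":0.034, "aperture":0}, {"tx":0.033, "ty":0.002, "tz":0.036, "aperture":0}, {"tx":0.033, "ty":0.002, "tz":0.036, "aperture":0}]'
python3 jog.py '[{"aperture":0.075}, {"aperture":0.08}, {"aperture":0.08}, {"tz":-0.03, "aperture":0.085}, {"tz":-0.09, "aperture":0.085}, {"tx":-0.02, "tz":-0.14, "aperture":0.085}, {"tx":-0.03, "tz":-0.16, "aperture":0.085}]'
python3 - <<'E'
from h import *
im,c=shot('wrist','w9.png')
for k in plates(im,(200,80,450,230),400): 
    uv=cv2.minAreaRect(k);print(uv,cv2.boxPoints(uv).tolist())
delta([.50,-.1,.25],toolR(0,20))
E
```

```text
clock: 22.05
eef_pos: [0.5019, -0.0629, 0.0203]
tool_rot: [0.654, 0.653, -0.27, 0.27]
ft_force: [0.7, -0.5, -2.4]
grip_width: 0.0634
grasp_force: 66.7
clock: 22.92
eef_pos: [0.503, 0.0318, 0.1568]
tool_rot: [0.653, 0.654, -0.268, 0.272]
ft_force: [0.0, -0.3, -0.9]
grip_width: 0.0851
grasp_force: 0.0
((320.0, 133.0), (50.0, 82.0), 90.0) [[279.0, 108.0], [361.0, 108.0], [361.0, 158.0], [279.0, 158.0]]
((237.5, 201.99998474121094), (74.99998474121094, 53.99999237060547), 0.0) [[200.0, 228.99998474121094], [200.0, 174.99998474121094], [275.0, 174.99998474121094], [275.0, 228.99998474121094]]
row [0.008 1.131 0.002] [-0.1583 -0.0036  0.0282] n 6.0
```

```bash
python3 - <<'E'
from h import *
c=optics.calibration('wrist');print(plane(c,[[279,158],[361,158]],.052).round(4).tolist(),plane(c,[[281,108],[359,108]],.002).round(4).tolist())
E
python3 jog.py '[{"ry":0.19, "tx":-0.03, "tz":-0.03, "aperture":0.08}, {"ry":0.38, "tx":-0.08, "tz":-0.04, "aperture":0.08}, {"ry":0.57, "tx":-0.13, "tz":-0.03, "aperture":0.08}, {"ry":0.76, "tx":-0.158, "ty":-0.0036, "tz":0.028, "aperture":0.08}, {"ry":0.95, "tx":-0.158, "ty":-0.0036, "tz":0.028, "aperture":0.08}, {"ry":1.131, "tx":-0.158, "ty":-0.0036, "tz":0.028, "aperture":0.08}, {"ry":1.131, "tx":-0.158, "ty":-0.0036, "tz":0.028, "aperture":0.08}]'
python3 - <<'E'
from h import *
im,c=shot('wrist','w10.png')
h=cv2.cvtColor(im,cv2.COLOR_RGB2HSV)
uv=proj(c,[[.50,-.05,.052]]);print(uv);x,y=uv[0].astype(int)
print(h[y-40:y+41:5,x,2].tolist());print(h[y,x-50:x+51:5,2].tolist())
R=toolR(0,50);g=np.array([.5005,-.051,.027]);delta(g-R.apply([0,0,.09]),R,True,-.0077)
E
```

```text
[[0.4728, -0.0336, 0.052], [0.5359, -0.034, 0.052]] [[0.472, -0.0327, 0.002], [0.5372, -0.033, 0.002]]
clock: 23.85
eef_pos: [0.4971, -0.1052, 0.2435]
tool_rot: [0.699, 0.694, 0.121, -0.123]
ft_force: [0.2, -0.8, -0.1]
grip_width: 0.0799
grasp_force: 0.0
[[324.13684416 185.73270348]]
[218, 215, 216, 216, 77, 78, 74, 74, 74, 73, 73, 74, 72, 73, 76, 72, 71]
[66, 77, 75, 74, 77, 79, 74, 73, 79, 71, 74, 72, 75, 75, 73, 75, 74, 75, 71, 76, 72]
row [-0.001  0.527 -0.004] [-0.0637  0.0036  0.1538] n 2.8
```

Module 2 stands with its centre at (0.5045, -0.053), heading 0.

```bash
python3 jog.py '[{"ry":0.18, "tx":-0.06, "ty":0.0075, "tz":0.06, "aperture":0.08}, {"ry":0.36, "tx":-0.0655, "ty":0.0075, "tz":0.11, "aperture":0.08}, {"ry":0.527, "tx":-0.0655, "ty":0.0075, "tz":0.155, "aperture":0.08}, {"ry":0.527, "tx":-0.0655, "ty":0.0075, "tz":0.155, "aperture":0.08}, {"ry":0.527, "tx":-0.0655, "ty":0.0075, "tz":0.155, "aperture":0.08}]'
python3 - <<'E'
from h import *
delta(np.array([.5045,-.053,.027]),toolR(0,50),True,-.0077)
E
```

```text
clock: 24.52
eef_pos: [0.5068, -0.1101, 0.0802]
tool_rot: [0.64, 0.643, 0.298, -0.297]
ft_force: [-0.2, 0.2, 1.0]
grip_width: 0.0804
grasp_force: 0.0
row [-0.     0.003  0.004] [-0.0037 -0.0023  0.0889] n 1.4
```

```bash
python3 jog.py '[{"tx":-0.003, "ty":-0.002, "tz":0.045, "aperture":0.078}, {"tx":-0.003, "ty":-0.002, "tz":0.088, "aperture":0.078}, {"tx":-0.003, "ty":-0.002, "tz":0.088, "aperture":0.078}, {"tx":-0.003, "ty":-0.002, "tz":0.088, "aperture":0.078}]'
python3 - <<'E'
from h import *
delta(np.array([.5045,-.053,.027]),toolR(0,50),True,-.0077)
E
```

```text
clock: 25.02
eef_pos: [0.5251, -0.0459, 0.0469]
tool_rot: [0.634, 0.646, 0.321, -0.279]
ft_force: [9.1, -0.3, 61.0]
grip_width: 0.0782
grasp_force: 30.3
row [ 0.047 -0.003  0.042] [-0.019  -0.0222  0.0173] n 0.5
```

Contact: a finger hit something. I back straight off and look.

```bash
python3 jog.py '[{"tz":-0.03, "aperture":0.085}, {"tz":-0.07, "aperture":0.085}, {"tx":0.02, "tz":-0.12, "aperture":0.085}, {"tx":0.02, "tz":-0.12, "aperture":0.085}]'
python3 - <<'E'
from h import *
shot('wrist','w11.png')
delta([.50,-.1,.25],toolR(0,20))
E
```

```text
clock: 25.52
eef_pos: [0.5089, -0.1282, 0.1246]
tool_rot: [0.64, 0.647, 0.301, -0.286]
ft_force: [-0.8, 0.5, -0.0]
grip_width: 0.085
grasp_force: 0.0
row [ 0.015 -0.509  0.012] [ 0.1145 -0.0051 -0.0635] n 2.7
```

View pics/w11.png

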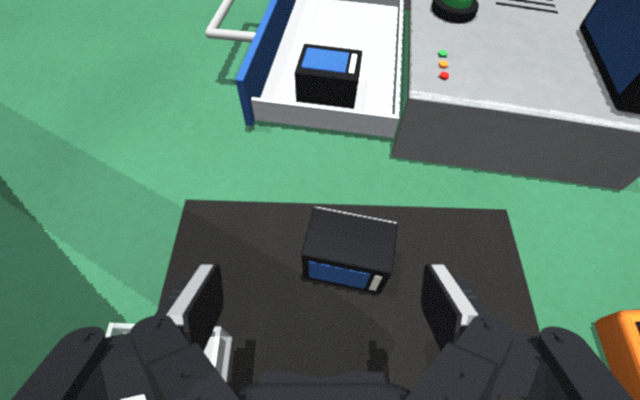

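Module 2 is still upright but turned. Its top face has corners at about (316,207), (397,221), (389,272) and (304,259). Module 1 in the tray has its label up at (327,60).

Run:
```python
from h import *
c=optics.calibration('wrist');im=cv2.imread('pics/w11.png')
P=plane(c,[[316,207.5],[397,221],[389,272],[304,259]],.052);print(P.round(4),P.mean(0).round(4))
e=P[1]-P[0]+P[2]-P[3];print('head',np.degrees(np.arctan2(e[1],e[0])),[np.linalg.norm(P[i]-P[(i+1)%4]).round(4) for i in range(4)])
# label edge: blue region, z axis check
h=cv2.cvtColor(im,cv2.COLOR_BGR2HSV);m=(h[...,0]>100)&(h[...,0]<118)&(h[...,1]>120)&(h[...,2]>60);m[:200]=0
for k in blobs(m,100): print(cv2.minAreaRect(k))
```

```text
[[ 0.5058 -0.0518  0.052 ]
 [ 0.5651 -0.0625  0.052 ]
 [ 0.5554 -0.1016  0.052 ]
 [ 0.498  -0.0927  0.052 ]] [ 0.5311 -0.0771  0.052 ]
head -9.602109525618825 [np.float64(0.0602), np.float64(0.0402), np.float64(0.058), np.float64(0.0416)]
((337.55755615234375, 274.30010986328125), (63.348079681396484, 16.600337982177734), 11.9761323928833)
```

It was knocked to (0.531, -0.077), heading -9.6°. I regrip there, checking each step.

Run:
```python
from h import *
R=toolR(-9.6,50);g=np.array([.531,-.077,.027]);delta(g-R.apply([0,0,.08]),R,True,-.0077)
```

```text
row [-0.116  0.013  0.124] [-0.04    0.0135  0.0315] n 0.9
```

```bash
python3 jog.py '[{"rx":-0.116, "ry":0.013, "rz":0.124, "tx":-0.04, "ty":0.0135, "tz":0.0315, "aperture":0.085}, {"rx":-0.116, "ry":0.013, "rz":0.124, "tx":-0.04, "ty":0.0135, "tz":0.0315, "aperture":0.085}, {"rx":-0.116, "ry":0.013, "rz":0.124, "tx":-0.04, "ty":0.0135, "tz":0.0315, "aperture":0.085}]'
python3 - <<'E'
from h import *
delta(np.array([.531,-.077,.027]),toolR(-9.6,50),True,-.0077)
im,c=shot('wrist','w12.png')
h=cv2.cvtColor(im,cv2.COLOR_RGB2HSV);m=(h[...,0]>100)&(h[...,0]<118)&(h[...,1]>120)&(h[...,2]>60);m[:150]=0
for k in blobs(m,100): print(cv2.minAreaRect(k),cv2.boundingRect(k))
for k in plates(im,(200,130,440,330),20,150): print('wh',cv2.minAreaRect(k),cv2.boundingRect(k))
I=cv2.convertScaleAbs(im[:,:,::-1][130:350,200:450],alpha=1.8);cv2.imwrite('pics/w12c.png',cv2.resize(I,None,fx=2.6,fy=2.6))
E
```

```text
clock: 25.95
eef_pos: [0.5179, -0.1256, 0.0642]
tool_rot: [0.692, 0.582, 0.321, -0.282]
ft_force: [0.1, 0.3, -0.2]
grip_width: 0.0853
grasp_force: 0.0
row [-0.013 -0.01  -0.012] [0.003  0.0057 0.0733] n 1.2
((322.67327880859375, 244.9455108642578), (80.08372497558594, 26.107772827148438), 1.709814190864563) (283, 231, 81, 29)
wh ((371.1346435546875, 246.326904296875), (8.236878395080566, 23.337820053100586), 11.309932708740234) (365, 235, 13, 23)
wh ((206.0, 274.5), (21.0, 12.0), 90.0) (200, 264, 13, 22)
wh ((435.5, 271.0), (14.0, 7.0), 90.0) (432, 264, 8, 15)
wh ((316.0, 167.0), (2.0, 70.0), 90.0) (281, 166, 71, 3)
```

Run:
```python
from h import *
c=optics.calibration('wrist')
P=plane(c,[[281,166.5],[352,167.5]],.052);e=P[1]-P[0];a=np.arctan2(e[1],e[0]);print(P.round(4),np.degrees(a),np.linalg.norm(e))
n=np.array([np.sin(a),-np.cos(a),0]);g=P.mean(0)+.02*n;g[2]=.027;print(g)
delta(g,toolR(np.degrees(a),50),True,-.0077)
```

```text
[[ 0.5068 -0.0522  0.052 ]
 [ 0.5484 -0.0605  0.052 ]] -11.364010069686412 0.042435559149380644
[ 0.52365714 -0.07596037  0.027     ]
row [-0.036 -0.01   0.008] [ 0.0034 -0.002   0.0732] n 1.2
```

```bash
python3 jog.py '[{"rx":-0.013, "ry":-0.01, "rz":-0.005, "tx":0.003, "ty":0.0055, "tz":0.035, "aperture":0.085}, {"rx":-0.013, "ry":-0.01, "rz":-0.005, "tx":0.003, "ty":0.0055, "tz":0.055, "aperture":0.085}, {"rx":-0.013, "ry":-0.01, "rz":-0.005, "tx":0.003, "ty":0.0055, "tz":0.055, "aperture":0.085}]'
python3 - <<'E'
from h import *
delta(np.array([.5325,-.0775,.027]),toolR(-10.,50),True,-.0077)
E
```

```text
clock: 26.38
eef_pos: [0.5296, -0.0819, 0.0287]
tool_rot: [0.694, 0.582, 0.321, -0.276]
ft_force: [0.0, -0.2, -0.7]
grip_width: 0.0853
grasp_force: 0.0
row [-0.008 -0.001 -0.005] [0.0018 0.0022 0.0158] n 0.3
```

```bash
python3 jog.py '[{"tx":0.0018, "ty":0.002, "tz":0.0158, "aperture":0.085}, {"tx":0.0018, "ty":0.002, "tz":0.0158, "aperture":0.085}]'
python3 jog.py '[{"aperture":0}, {"aperture":0}, {"aperture":0}, {"aperture":0}]'
python3 - <<'E'
from h import *
o=get_obs();R0=Ro.from_quat(o['tool_rot']);g=np.array([.5325,-.0775,.027])
c=R0.inv().apply(g-o['eef_pos']);print('c in tool',c.round(4));c[1]=0
RT=toolR(-8.6,-40);T=np.array([.531,.192,.034]);p=T-RT.apply(c);print('tcp goal',p.round(4));delta(p+[0,0,.08],RT)
print('up',R0.inv().apply([0,0,1]).round(3))
E
```

```text
clock: 26.62
eef_pos: [0.534, -0.0705, 0.0199]
tool_rot: [0.695, 0.582, 0.322, -0.275]
ft_force: [0.1, -0.2, -0.3]
grip_width: 0.0848
grasp_force: 0.0
clock: 27.12
eef_pos: [0.5341, -0.0712, 0.0202]
tool_rot: [0.695, 0.581, 0.322, -0.274]
ft_force: [-1.5, -2.2, 5.3]
grip_width: 0.0631
grasp_force: 66.1
c in tool [ 0.0011 -0.0005 -0.0093]
tcp goal [0.53   0.1852 0.0276]
row [-0.005 -1.573 -0.029] [ 0.2283 -0.0496  0.1373] n 8.4
up [ 0.767 -0.007 -0.641]
```

```bash
python3 jog.py '[{"tx":0.035, "tz":-0.03, "aperture":0}, {"tx":0.075, "tz":-0.065, "aperture":0}, {"ry":-0.19, "tx":0.1, "ty":-0.007, "tz":-0.058, "aperture":0}, {"ry":-0.38, "tx":0.115, "ty":-0.013, "tz":-0.03, "aperture":0}, {"ry":-0.57, "tx":0.13, "ty":-0.02, "aperture":0}, {"ry":-0.76, "rz":-0.01, "tx":0.15, "ty":-0.026, "tz":0.035, "aperture":0}, {"ry":-0.95, "rz":-0.015, "tx":0.17, "ty":-0.033, "tz":0.07, "aperture":0}, {"ry":-1.14, "rz":-0.02, "tx":0.19, "ty":-0.04, "tz":0.1, "aperture":0}, {"ry":-1.33, "rz":-0.025, "tx":0.21, "ty":-0.046, "tz":0.125, "aperture":0}, {"ry":-1.51, "rz":-0.029, "tx":0.2283, "ty":-0.0496, "tz":0.1373, "aperture":0}]'
python3 jog.py '[{"ry":-0.06, "aperture":0}, {"ry":-0.06, "aperture":0}]'
python3 - <<'E'
from h import *
c=np.array([.0011,0,-.0093])
RT=toolR(-8.6,-40);T=np.array([.531,.192,.034]);p=T-RT.apply(c);delta(p+[0,0,.03],RT);delta(p,RT)
E
```

```text
clock: 28.38
eef_pos: [0.5291, 0.1881, 0.1068]
tool_rot: [0.719, 0.622, -0.236, 0.201]
ft_force: [0.1, -1.3, -2.4]
grip_width: 0.0631
grasp_force: 66.7
clock: 28.62
eef_pos: [0.5283, 0.1873, 0.1036]
tool_rot: [0.712, 0.616, -0.258, 0.217]
ft_force: [-0.7, 0.0, -4.2]
grip_width: 0.0631
grasp_force: 66.7
row [-0.005 -0.011  0.009] [0.0279 0.0024 0.0367] n 0.7
row [-0.005 -0.011  0.009] [0.0469 0.0027 0.0599] n 1.2
```

```bash
python3 jog.py '[{"ry":-0.011, "rz":0.009, "tx":0.0279, "ty":0.0024, "tz":0.0367, "aperture":0}, {"ry":-0.011, "rz":0.009, "tx":0.04, "ty":0.0025, "tz":0.05, "aperture":0}, {"ry":-0.011, "rz":0.009, "tx":0.0465, "ty":0.0027, "tz":0.0595, "aperture":0}, {"ry":-0.011, "rz":0.009, "tx":0.0465, "ty":0.0027, "tz":0.0595, "aperture":0}]'
```

```text
clock: 29.12
eef_pos: [0.5311, 0.1834, 0.0314]
tool_rot: [0.715, 0.611, -0.259, 0.221]
ft_force: [-0.3, -0.2, -1.8]
grip_width: 0.063
grasp_force: 66.6
```

```bash
python3 jog.py '[{"tx":0.0025, "tz":0.003, "aperture":0}, {"tx":0.0025, "tz":0.003, "aperture":0}]';python3 jog.py '[{"aperture":0.075}, {"aperture":0.085}, {"aperture":0.085}, {"aperture":0.085}, {"tz":-0.03, "aperture":0.085}, {"tz":-0.09, "aperture":0.085}, {"tz":-0.14, "aperture":0.085}, {"tz":-0.14, "aperture":0.085}]'
python3 - <<'E'
from h import *
im,c=look();delta([.48,-.03,.32],toolR(0))
E
```

```text
clock: 29.38
eef_pos: [0.5315, 0.1844, 0.0278]
tool_rot: [0.715, 0.611, -0.259, 0.222]
ft_force: [-0.5, 0.1, -3.4]
grip_width: 0.0631
grasp_force: 66.6
clock: 30.38
eef_pos: [0.5467, 0.2764, 0.1383]
tool_rot: [0.715, 0.612, -0.254, 0.222]
ft_force: [-0.1, 0.6, -0.5]
grip_width: 0.0848
grasp_force: 0.0
label (0.44119223022460935, 0.16590948486328125, 263, 9, 81.5, (168, 125, 84, 158))
label (0.529639892578125, 0.1912667694091797, 45, 32, -9.3, (286, 197, 58, 22))
label (0.5144601440429688, 0.12001346588134766, 45, 32, -9.4, (289, 240, 47, 15))
row [-0.05   0.692 -0.149] [-0.357  -0.0179  0.0571] n 5.8
```

Both labels are up, 71 mm apart and square in the tray. Module 3 next.

```bash
python3 jog.py '[{"ry":0.1, "tx":-0.02, "tz":-0.06, "aperture":0.085}, {"ry":0.25, "rz":-0.05, "tx":-0.08, "tz":-0.06, "aperture":0.085}, {"rx":-0.03, "ry":0.42, "rz":-0.08, "tx":-0.14, "ty":-0.01, "tz":-0.03, "aperture":0.085}, {"rx":-0.05, "ry":0.57, "rz":-0.14, "tx":-0.2, "ty":-0.018, "tz":0.02, "aperture":0.085}, {"rx":-0.05, "ry":0.692, "rz":-0.149, "tx":-0.26, "ty":-0.018, "tz":0.05, "aperture":0.085}, {"rx":-0.05, "ry":0.692, "rz":-0.149, "tx":-0.32, "ty":-0.018, "tz":0.057, "aperture":0.085}, {"rx":-0.05, "ry":0.692, "rz":-0.149, "tx":-0.38, "ty":-0.018, "tz":0.057, "aperture":0.085}, {"rx":-0.05, "ry":0.692, "rz":-0.149, "tx":-0.42, "ty":-0.018, "tz":0.057, "aperture":0.085}, {"rx":-0.05, "ry":0.692, "rz":-0.149, "tx":-0.42, "ty":-0.018, "tz":0.057, "aperture":0.085}]'
python3 - <<'E'
from h import *
im,c=look()
t=shot('top')
for k in plates(t[0],(310,175,398,225),30): print('top',pose(t[1],k,.042))
c0=plane(t[1],[[433,184]],.09);print('jar',c0)
R=toolR(10.6,40);g=np.array([.5605,-.2962,.022]);delta(g-R.apply([0,0,.08]),R,True,-.004)
E
```

```text
clock: 31.55
eef_pos: [0.4711, -0.0824, 0.3619]
tool_rot: [0.71, 0.704, -0.002, 0.001]
ft_force: [-0.2, 0.1, -0.3]
grip_width: 0.0853
grasp_force: 0.0
plate [ 0.5604 -0.2962 66.     52.     10.8   ]
label (0.43681405639648435, 0.08716290283203125, 25, 9, 81.3, (287, 0, 9, 23))
label (0.8611743774414062, 0.08258137512207031, 53, 4, 81.3, (625, 0, 15, 45))
top (0.5015174560546874, -0.1276921157836914, 169, 119, 80.0)
top (0.5592658081054688, -0.2964986572265625, 63, 49, 10.8)
jar [[ 0.59242748 -0.44456735  0.09      ]]
row [ 0.06   0.697 -0.183] [-0.2569  0.1001  0.2869] n 6.4
```

```bash
python3 jog.py '[{"rx":0.01, "ry":0.12, "rz":-0.03, "tx":-0.05, "ty":0.02, "tz":0.04, "aperture":0.082}, {"rx":0.02, "ry":0.25, "rz":-0.06, "tx":-0.1, "ty":0.04, "tz":0.08, "aperture":0.082}, {"rx":0.03, "ry":0.38, "rz":-0.1, "tx":-0.15, "ty":0.06, "tz":0.12, "aperture":0.082}, {"rx":0.04, "ry":0.5, "rz":-0.13, "tx":-0.2, "ty":0.08, "tz":0.17, "aperture":0.082}, {"rx":0.05, "ry":0.62, "rz":-0.16, "tx":-0.257, "ty":0.1, "tz":0.2, "aperture":0.082}, {"rx":0.06, "ry":0.697, "rz":-0.183, "tx":-0.257, "ty":0.1, "tz":0.23, "aperture":0.082}, {"rx":0.06, "ry":0.697, "rz":-0.183, "tx":-0.257, "ty":0.1, "tz":0.27, "aperture":0.082}, {"rx":0.06, "ry":0.697, "rz":-0.183, "tx":-0.257, "ty":0.1, "tz":0.287, "aperture":0.082}, {"rx":0.06, "ry":0.697, "rz":-0.183, "tx":-0.257, "ty":0.1, "tz":0.287, "aperture":0.082}]'
python3 - <<'E'
from h import *
print(get_obs()['joint_pos'].round(2));im,c=look()
R=toolR(10.8,40);delta(np.array([.5605,-.2962,.022]),R,True,-.004)
E
```

```text
clock: 32.78
eef_pos: [0.5701, -0.3345, 0.0727]
tool_rot: [0.599, 0.724, 0.218, -0.264]
ft_force: [0.4, 0.0, 0.9]
grip_width: 0.0822
grasp_force: 0.0
[-0.71  1.25  1.21  2.12  0.41  0.54]
plate [ 0.5605 -0.2953 64.     49.     10.7   ]
row [0.002 0.002 0.002] [-0.0037 -0.003   0.0818] n 1.3
```

```bash
python3 jog.py '[{"tx":-0.0037, "ty":-0.003, "tz":0.04, "aperture":0.082}, {"tx":-0.0037, "ty":-0.003, "tz":0.06, "aperture":0.082}, {"tx":-0.0037, "ty":-0.003, "tz":0.06, "aperture":0.082}]'
python3 - <<'E'
from h import *
print(get_obs()['joint_pos'].round(2))
R=toolR(10.8,40);delta(np.array([.5605,-.2958,.022]),R,True,-.004)
E
```

```text
clock: 33.2
eef_pos: [0.5614, -0.3007, 0.0296]
tool_rot: [0.599, 0.725, 0.218, -0.261]
ft_force: [-0.2, -0.6, 1.3]
grip_width: 0.0819
grasp_force: 0.0
[-0.69  1.14  0.87  1.87  0.42  0.57]
row [0.003 0.004 0.003] [-0.001   0.      0.0238] n 0.4
```

```bash
python3 jog.py '[{"tx":-0.001, "tz":0.023, "aperture":0.08}, {"tx":-0.001, "tz":0.023, "aperture":0.08}, {"tx":-0.001, "tz":0.023, "aperture":0.08}]'
python3 jog.py '[{"aperture":0}, {"aperture":0}, {"aperture":0}, {"aperture":0}]'
python3 - <<'E'
from h import *
o=get_obs();R0=Ro.from_quat(o['tool_rot']);c=R0.inv().apply(np.array([.5605,-.2958,.022])-o['eef_pos']);print('c in tool',c.round(4));c[1]=0
R2=toolR(0,-50);p=np.array([.50,-.07,.029])-R2.apply(c);print(p.round(4));delta(p+[0,0,.05],R2)
print('up',R0.inv().apply([0,0,1]).round(3))
E
```

```text
clock: 33.58
eef_pos: [0.5593, -0.2897, 0.0095]
tool_rot: [0.599, 0.725, 0.218, -0.26]
ft_force: [-1.0, -0.2, -0.2]
grip_width: 0.0801
grasp_force: 0.0
clock: 34.08
eef_pos: [0.5588, -0.2897, 0.0084]
tool_rot: [0.6, 0.724, 0.219, -0.261]
ft_force: [1.8, -3.0, 5.4]
grip_width: 0.0633
grasp_force: 66.5
c in tool [ 0.0039  0.0006 -0.0145]
[ 0.5    -0.0836  0.0227]
row [ 0.023 -1.563  0.205] [ 0.2052 -0.0195  0.0871] n 8.4
up [ 0.64   0.004 -0.768]
```

```bash
python3 jog.py '[{"tx":0.03, "tz":-0.035, "aperture":0}, {"ry":-0.17, "rz":0.02, "tx":0.055, "tz":-0.06, "aperture":0}, {"rx":0.005, "ry":-0.35, "rz":0.04, "tx":0.085, "ty":-0.002, "tz":-0.05, "aperture":0}, {"rx":0.01, "ry":-0.53, "rz":0.07, "tx":0.11, "ty":-0.005, "tz":-0.03, "aperture":0}, {"rx":0.01, "ry":-0.7, "rz":0.09, "tx":0.135, "ty":-0.008, "aperture":0}, {"rx":0.015, "ry":-0.88, "rz":0.115, "tx":0.16, "ty":-0.012, "tz":0.03, "aperture":0}, {"rx":0.02, "ry":-1.06, "rz":0.14, "tx":0.185, "ty":-0.016, "tz":0.06, "aperture":0}, {"rx":0.02, "ry":-1.24, "rz":0.16, "tx":0.2052, "ty":-0.0195, "tz":0.0871, "aperture":0}, {"rx":0.02, "ry":-1.42, "rz":0.185, "tx":0.2052, "ty":-0.0195, "tz":0.0871, "aperture":0}, {"rx":0.023, "ry":-1.563, "rz":0.205, "tx":0.2052, "ty":-0.0195, "tz":0.0871, "aperture":0}]'
python3 jog.py '[{"aperture":0}]'
python3 - <<'E'
from h import *
c=np.array([.0039,0,-.0145]);R2=toolR(0,-50);p=np.array([.50,-.07,.029])-R2.apply(c);delta(p,R2)
E
```

```text
clock: 35.33
eef_pos: [0.4994, -0.0808, 0.0716]
tool_rot: [0.639, 0.642, -0.299, 0.299]
ft_force: [-1.0, -0.7, -2.6]
grip_width: 0.0631
grasp_force: 66.7
clock: 35.45
eef_pos: [0.4984, -0.0807, 0.0688]
tool_rot: [0.638, 0.644, -0.3, 0.296]
ft_force: [0.1, 0.2, -2.5]
grip_width: 0.0631
grasp_force: 66.8
row [-0.003 -0.002  0.01 ] [0.0334 0.002  0.0319] n 0.7
```

```bash
python3 jog.py '[{"rz":0.01, "tx":0.02, "ty":0.002, "tz":0.02, "aperture":0}, {"rz":0.01, "tx":0.033, "ty":0.002, "tz":0.032, "aperture":0}, {"rz":0.01, "tx":0.034, "ty":0.002, "tz":0.033, "aperture":0}, {"rz":0.01, "tx":0.034, "ty":0.002, "tz":0.033, "aperture":0}]'
python3 jog.py '[{"tx":0.0015, "tz":0.0013, "aperture":0}, {"tx":0.0015, "tz":0.0013, "aperture":0}]'
```

```text
clock: 35.95
eef_pos: [0.5015, -0.0865, 0.0253]
tool_rot: [0.644, 0.638, -0.297, 0.299]
ft_force: [-0.1, 0.0, -1.3]
grip_width: 0.0631
grasp_force: 66.8
clock: 36.2
eef_pos: [0.5014, -0.0859, 0.0228]
tool_rot: [0.644, 0.639, -0.297, 0.299]
ft_force: [0.2, 0.2, -2.1]
grip_width: 0.0637
grasp_force: 66.8
```

```bash
python3 jog.py '[{"tx":0.0015, "tz":0.0013, "aperture":0}, {"tx":0.0015, "tz":0.0013, "aperture":0}]'; python3 jog.py '[{"aperture":0.075}, {"aperture":0.08}, {"aperture":0.08}, {"tz":-0.03, "aperture":0.085}, {"tz":-0.09, "aperture":0.085}, {"tx":-0.02, "tz":-0.14, "aperture":0.085}, {"tx":-0.03, "tz":-0.16, "aperture":0.085}]'
python3 - <<'E'
from h import *
im,c=shot('wrist','w13.png')
for k in plates(im,(240,70,450,230),400):
    print(cv2.boxPoints(cv2.minAreaRect(k)).round(0).tolist());b=cv2.boundingRect(k);x,y,w,h=b
    T=plane(c,[[x,y+h-1],[x+w,y+h-1]],.052);B=plane(c,[[x+2,y],[x+w-2,y]],.002);print(T.round(4).tolist(),B.round(4).tolist())
delta([.50,-.1,.25],toolR(0,20))
E
```

```text
clock: 36.45
eef_pos: [0.5014, -0.0859, 0.0207]
tool_rot: [0.643, 0.639, -0.298, 0.3]
ft_force: [-0.6, 1.1, 0.9]
grip_width: 0.0633
grasp_force: 66.9
clock: 37.33
eef_pos: [0.5023, 0.0192, 0.1487]
tool_rot: [0.643, 0.639, -0.296, 0.3]
ft_force: [0.6, 0.9, -1.1]
grip_width: 0.0848
grasp_force: 0.0
[[279.0, 159.0], [279.0, 106.0], [361.0, 106.0], [361.0, 159.0]]
[[0.4717, -0.0506, 0.052], [0.5342, -0.0517, 0.052]] [[0.4711, -0.0518, 0.002], [0.5354, -0.0527, 0.002]]
[[240.0, 159.0], [274.0, 159.0], [274.0, 220.0], [240.0, 220.0]]
[[0.4124, -0.1858, 0.052], [0.4513, -0.1867, 0.052]] [[0.4209, -0.1376, 0.002], [0.4532, -0.1383, 0.002]]
row [ 0.01   1.218 -0.005] [-0.1534 -0.0016  0.0271] n 6.5
```

```bash
python3 jog.py '[{"ry":0.19, "tx":-0.03, "tz":-0.03, "aperture":0.085}, {"ry":0.38, "tx":-0.08, "tz":-0.04, "aperture":0.085}, {"ry":0.57, "tx":-0.13, "tz":-0.03, "aperture":0.085}, {"ry":0.76, "tx":-0.153, "ty":-0.0016, "tz":0.02, "aperture":0.085}, {"ry":0.95, "tx":-0.153, "ty":-0.0016, "tz":0.027, "aperture":0.085}, {"ry":1.13, "tx":-0.153, "ty":-0.0016, "tz":0.027, "aperture":0.085}, {"ry":1.218, "tx":-0.153, "ty":-0.0016, "tz":0.027, "aperture":0.085}, {"ry":1.218, "tx":-0.153, "ty":-0.0016, "tz":0.027, "aperture":0.085}]'
python3 - <<'E'
from h import *
R=toolR(-.9,50);g=np.array([.503,-.072,.027]);delta(g-R.apply([0,0,.08]),R,True,-.0077)
E
```

```text
clock: 38.38
eef_pos: [0.4975, -0.1041, 0.244]
tool_rot: [0.7, 0.693, 0.123, -0.121]
ft_force: [-0.4, 1.2, -0.3]
grip_width: 0.0852
grasp_force: 0.0
row [-0.003  0.526  0.006] [-0.0781  0.0047  0.1554] n 2.8
```

```bash
python3 jog.py '[{"ry":0.18, "tx":-0.06, "ty":0.005, "tz":0.04, "aperture":0.085}, {"ry":0.36, "tx":-0.078, "ty":0.005, "tz":0.09, "aperture":0.085}, {"ry":0.526, "rz":0.006, "tx":-0.078, "ty":0.005, "tz":0.14, "aperture":0.085}, {"ry":0.526, "rz":0.006, "tx":-0.078, "ty":0.005, "tz":0.155, "aperture":0.085}, {"ry":0.526, "rz":0.006, "tx":-0.078, "ty":0.005, "tz":0.155, "aperture":0.085}]'
python3 - <<'E'
from h import *
delta(np.array([.503,-.072,.027]),toolR(-.9,50),True,-.0077)
im,c=shot('wrist','w14.png')
print('exp label face corners',proj(c,[[.471,-.092,.052],[.535,-.092,.052],[.503,-.092,.027]]).round(0).tolist())
h=cv2.cvtColor(im,cv2.COLOR_RGB2HSV);m=(h[...,0]>100)&(h[...,0]<118)&(h[...,1]>120)&(h[...,2]>60);m[:150]=0
for k in blobs(m,100): print(cv2.minAreaRect(k),cv2.boundingRect(k))
for k in plates(im,(200,130,440,330),20,150): print('wh',cv2.boundingRect(k))
E
```

```text
clock: 39.0
eef_pos: [0.5042, -0.1214, 0.0745]
tool_rot: [0.643, 0.639, 0.3, -0.297]
ft_force: [0.1, -0.5, 1.0]
grip_width: 0.0846
grasp_force: 0.0
row [-0.005  0.002  0.006] [-0.0045 -0.0016  0.0794] n 1.3
exp label face corners [[260.0, 236.0], [374.0, 235.0], [317.0, 254.0]]
((309.5, 251.0), (22.0, 75.0), 90.0) (272, 240, 76, 23)
wh (200, 264, 13, 22)
wh (351, 241, 11, 21)
wh (268, 175, 99, 3)
wh (432, 264, 8, 15)
```

```bash
python3 jog.py '[{"tx":-0.0045, "ty":-0.0016, "tz":0.04, "aperture":0.085}, {"tx":-0.0045, "ty":-0.0016, "tz":0.065, "aperture":0.085}, {"tx":-0.0045, "ty":-0.0016, "tz":0.065, "aperture":0.085}]'
python3 - <<'E'
from h import *
delta(np.array([.503,-.072,.027]),toolR(-.9,50),True,-.0077)
E
```

```text
clock: 39.42
eef_pos: [0.5049, -0.0751, 0.0338]
tool_rot: [0.642, 0.641, 0.301, -0.293]
ft_force: [1.0, -0.3, 0.0]
grip_width: 0.0852
grasp_force: 0.0
row [-0.001  0.006  0.014] [-0.0031 -0.002   0.0177] n 0.3
```

```bash
python3 jog.py '[{"rz":0.01, "tx":-0.003, "ty":-0.002, "tz":0.0177, "aperture":0.08}, {"rz":0.01, "tx":-0.003, "ty":-0.002, "tz":0.0177, "aperture":0.08}]'
python3 jog.py '[{"aperture":0}, {"aperture":0}, {"aperture":0}, {"aperture":0}]'
python3 - <<'E'
from h import *
o=get_obs();R0=Ro.from_quat(o['tool_rot']);g=np.array([.503,-.072,.027])
c=R0.inv().apply(g-o['eef_pos']);print('c in tool',c.round(4));c[1]=0
RT=toolR(-8.6,-40);T=np.array([.541,.262,.034]);p=T-RT.apply(c);print('tcp goal',p.round(4));delta(p+[0,0,.08],RT)
E
```

```text
clock: 39.67
eef_pos: [0.5027, -0.0649, 0.0183]
tool_rot: [0.646, 0.636, 0.3, -0.295]
ft_force: [-0.4, 0.5, -0.5]
grip_width: 0.0803
grasp_force: 0.0
clock: 40.17
eef_pos: [0.5027, -0.0654, 0.0177]
tool_rot: [0.647, 0.634, 0.301, -0.297]
ft_force: [-1.2, -1.6, 8.6]
grip_width: 0.0632
grasp_force: 66.0
c in tool [ 0.0029  0.0004 -0.0111]
tcp goal [0.5396 0.2528 0.0274]
row [-0.015 -1.568  0.145] [0.2736 0.0307 0.1865] n 8.4
```

```bash
python3 jog.py '[{"tx":0.035, "tz":-0.03, "aperture":0}, {"tx":0.077, "tz":-0.064, "aperture":0}, {"ry":-0.19, "rz":0.01, "tx":0.11, "tz":-0.05, "aperture":0}, {"ry":-0.38, "rz":0.03, "tx":0.14, "ty":0.005, "tz":-0.01, "aperture":0}, {"ry":-0.57, "rz":0.05, "tx":0.17, "ty":0.01, "tz":0.03, "aperture":0}, {"ry":-0.76, "rz":0.07, "tx":0.19, "ty":0.015, "tz":0.07, "aperture":0}, {"ry":-0.95, "rz":0.085, "tx":0.21, "ty":0.02, "tz":0.11, "aperture":0}, {"rx":-0.01, "ry":-1.14, "rz":0.1, "tx":0.235, "ty":0.024, "tz":0.145, "aperture":0}, {"rx":-0.01, "ry":-1.33, "rz":0.12, "tx":0.26, "ty":0.028, "tz":0.175, "aperture":0}, {"rx":-0.015, "ry":-1.51, "rz":0.14, "tx":0.2736, "ty":0.0307, "tz":0.1865, "aperture":0}]'
python3 jog.py '[{"ry":-0.058, "aperture":0}, {"ry":-0.058, "aperture":0}]'
python3 - <<'E'
from h import *
c=np.array([.0029,0,-.0111])
RT=toolR(-8.6,-40);T=np.array([.541,.262,.034]);p=T-RT.apply(c);delta(p+[0,0,.03],RT);delta(p,RT)
E
```

```text
clock: 41.42
eef_pos: [0.5381, 0.2571, 0.1062]
tool_rot: [0.718, 0.624, -0.234, 0.2]
ft_force: [0.9, -0.3, -1.9]
grip_width: 0.063
grasp_force: 66.8
clock: 41.68
eef_pos: [0.5371, 0.2552, 0.1021]
tool_rot: [0.71, 0.619, -0.256, 0.215]
ft_force: [-0.7, -0.4, -2.2]
grip_width: 0.063
grasp_force: 66.8
row [-0.003 -0.015  0.014] [0.0266 0.0033 0.036 ] n 0.7
row [-0.003 -0.015  0.014] [0.0455 0.0036 0.0592] n 1.2
```

```bash
python3 jog.py '[{"ry":-0.015, "rz":0.014, "tx":0.0266, "ty":0.0033, "tz":0.036, "aperture":0}, {"ry":-0.015, "rz":0.014, "tx":0.04, "ty":0.0035, "tz":0.05, "aperture":0}, {"ry":-0.015, "rz":0.014, "tx":0.0455, "ty":0.0036, "tz":0.059, "aperture":0}, {"ry":-0.015, "rz":0.014, "tx":0.0455, "ty":0.0036, "tz":0.059, "aperture":0}]'
python3 - <<'E'
from h import *
c=np.array([.0029,0,-.0111])
RT=toolR(-8.6,-40);T=np.array([.541,.262,.033]);p=T-RT.apply(c);delta(p,RT)
E
```

```text
clock: 42.18
eef_pos: [0.5404, 0.2511, 0.0306]
tool_rot: [0.714, 0.611, -0.259, 0.222]
ft_force: [0.2, 0.3, -2.5]
grip_width: 0.063
grasp_force: 66.8
row [-0.003 -0.002 -0.003] [ 0.0039 -0.001   0.0023] n 0.1
```

```bash
python3 jog.py '[{"tx":0.0039, "tz":0.0025, "aperture":0}, {"tx":0.0039, "tz":0.0025, "aperture":0}]';python3 jog.py '[{"aperture":0.075}, {"aperture":0.085}, {"aperture":0.085}, {"aperture":0.085}, {"tz":-0.03, "aperture":0.085}, {"tz":-0.09, "aperture":0.085}, {"tz":-0.14, "aperture":0.085}, {"tz":-0.16, "aperture":0.085}, {"tz":-0.16, "aperture":0.085}]'
python3 - <<'E'
from h import *
im,c=look();delta([.46,.19,.30],toolR(-8.6))
E
```

```text
clock: 42.42
eef_pos: [0.541, 0.2537, 0.0265]
tool_rot: [0.714, 0.612, -0.258, 0.222]
ft_force: [1.2, 0.8, 0.4]
grip_width: 0.0635
grasp_force: 67.0
clock: 43.55
eef_pos: [0.5471, 0.3443, 0.1426]
tool_rot: [0.714, 0.615, -0.252, 0.223]
ft_force: [-0.2, -0.0, -0.2]
grip_width: 0.0849
grasp_force: 0.0
label (0.4499541931152344, 0.2029750213623047, 349, 25, 78.1, (203, 102, 65, 197))
label (0.5393994750976563, 0.26363851928710935, 46, 33, -9.1, (296, 188, 59, 24))
label (0.5296005859375, 0.191287353515625, 46, 35, -8.6, (301, 233, 49, 17))
label (0.6977182006835938, -0.6073357543945312, 595, 78, -85.0, (406, 340, 33, 34))
label (0.514646728515625, 0.12085832977294922, 46, 33, -9.5, (301, 264, 41, 12))
row [0.008 0.688 0.001] [-0.2277 -0.0625 -0.0183] n 3.8
```

Three labels up, about 71 to 73 mm apart. Now I grip the handle and shut the tray.

```bash
python3 jog.py '[{"ry":0.1, "tx":-0.03, "ty":-0.02, "tz":-0.05, "aperture":0.06}, {"ry":0.25, "tx":-0.08, "ty":-0.05, "tz":-0.06, "aperture":0.06}, {"ry":0.42, "tx":-0.12, "ty":-0.08, "tz":-0.06, "aperture":0.05}, {"ry":0.58, "tx":-0.15, "ty":-0.12, "tz":-0.03, "aperture":0.05}, {"ry":0.688, "tx":-0.15, "ty":-0.14, "aperture":0.05}, {"ry":0.688, "tx":-0.15, "ty":-0.14, "aperture":0.05}, {"ry":0.688, "tx":-0.15, "ty":-0.14, "aperture":0.05}]'
python3 - <<'E'
from h import *
delta([.4005,.2117,.044],toolR(-8.6))
E
```

```text
clock: 44.48
eef_pos: [0.388, 0.2462, 0.234]
tool_rot: [0.758, 0.652, 0.002, 0.002]
ft_force: [0.8, -0.9, 0.5]
grip_width: 0.05
grasp_force: 0.0
row [0.005 0.    0.   ] [-0.0322  0.0165  0.1901] n 3.1
```

```bash
python3 jog.py '[{"tx":-0.032, "ty":0.0165, "tz":0.06, "aperture":0.05}, {"tx":-0.032, "ty":0.0165, "tz":0.1, "aperture":0.05}, {"tx":-0.032, "ty":0.0165, "tz":0.1, "aperture":0.05}]'
python3 - <<'E'
from h import *
rv,d=delta([.4005,.2117,.044],toolR(-8.6))
im,c=shot('wrist','w15.png')
h=cv2.cvtColor(im,cv2.COLOR_RGB2HSV);m=(h[...,1]<60)&(h[...,2]>140);m[:,:180]=0;m[:,480:]=0;m[265:]=0
for k in blobs(m,200): print(cv2.boundingRect(k),cv2.minAreaRect(k))
print('exp bar',proj(c,[[.4013+.009*.0,.2117,.065],[.4013+.149*.06,.2117+.989*.06,.065],[.4013-.149*.06,.2117-.989*.06,.065]]).round(0).tolist())
E
```

```text
clock: 44.85
eef_pos: [0.4017, 0.2146, 0.1322]
tool_rot: [0.757, 0.653, -0.001, 0.001]
ft_force: [-0.0, -0.3, 0.2]
grip_width: 0.05
grasp_force: 0.0
row [0.001 0.002 0.002] [-0.0028 -0.0008  0.0882] n 1.4
(408, 33, 72, 232) ((443.5, 148.49998474121094), (230.99996948242188, 70.99998474121094), 90.0)
(315, 118, 92, 44) ((360.5, 139.5), (43.0, 91.0), 90.0)
(427, 19, 53, 10) ((453.0267639160156, 23.403091430664062), (52.15521240234375, 8.070769309997559), 1.3971812725067139)
exp bar [[320.0, 222.0], [320.0, 128.0], [320.0, 302.0]]
```

```bash
python3 jog.py '[{"tx":-0.002, "ty":-0.001, "tz":0.05, "aperture":0.05}, {"tx":-0.002, "ty":-0.001, "tz":0.088, "aperture":0.05}, {"tx":-0.002, "ty":-0.001, "tz":0.088, "aperture":0.05}, {"tx":-0.002, "ty":-0.001, "tz":0.088, "aperture":0}, {"tx":-0.002, "ty":-0.001, "tz":0.088, "aperture":0}, {"tx":-0.002, "ty":-0.001, "tz":0.088, "aperture":0}, {"tx":-0.002, "ty":-0.001, "tz":0.088, "aperture":0}]'
python3 jog.py '[{"ty":0.02, "aperture":0}, {"ty":0.05, "aperture":0}, {"ty":0.085, "aperture":0}, {"ty":0.115, "aperture":0}, {"ty":0.135, "aperture":0}, {"ty":0.145, "aperture":0}, {"ty":0.15, "aperture":0}, {"ty":0.153, "aperture":0}, {"ty":0.153, "aperture":0}]'
```

```text
clock: 45.78
eef_pos: [0.4048, 0.2158, 0.0497]
tool_rot: [0.757, 0.653, 0.006, 0.002]
ft_force: [0.1, 0.9, 5.5]
grip_width: 0.0075
grasp_force: 58.6
clock: 46.9
eef_pos: [0.5503, 0.1938, 0.0497]
tool_rot: [0.756, 0.654, 0.002, -0.001]
ft_force: [-9.7, 4.2, 9.3]
grip_width: 0.0072
grasp_force: 60.9
```

```bash
python3 jog.py '[{"ty":0.004, "aperture":0}, {"ty":0.006, "aperture":0}, {"ty":0.006, "aperture":0}]'
python3 jog.py '[{"ty":-0.003, "aperture":0.045}, {"ty":-0.003, "aperture":0.045}, {"ty":-0.003, "aperture":0.045}, {"ty":-0.003, "tz":-0.06, "aperture":0.05}, {"ty":-0.003, "tz":-0.12, "aperture":0.05}, {"tz":-0.18, "aperture":0.0}, {"tz":-0.2, "aperture":0}, {"tz":-0.2, "aperture":0}]'
python3 - <<'E'
from h import *
im,c=shot('wrist','w16.png');shot('top','top2.png')
h=cv2.cvtColor(im,cv2.COLOR_RGB2HSV);m=(h[...,0]>55)&(h[...,0]<78)&(h[...,1]>115)&(h[...,2]>225)
for k in blobs(m,200):
    e=cv2.minEnclosingCircle(k);print(e,cv2.contourArea(k),plane(c,[e[0]],.086))
delta([.651,.173,.13],toolR(-8.6))
E
```

```text
clock: 47.28
eef_pos: [0.5504, 0.1937, 0.0496]
tool_rot: [0.756, 0.655, -0.001, -0.005]
ft_force: [-24.9, 6.8, 19.9]
grip_width: 0.0074
grasp_force: 62.2
clock: 48.28
eef_pos: [0.5604, 0.1909, 0.2509]
tool_rot: [0.757, 0.653, 0.006, 0.003]
ft_force: [-1.1, -0.2, -0.2]
grip_width: 0.0003
grasp_force: 0.0
((420.8043518066406, 186.8478240966797), 15.675350189208984) 653.5 [[0.65305997 0.17223534 0.086     ]]
row [ 0.007 -0.003  0.003] [-0.004   0.0932  0.1181] n 2.4
```

View pics/w16.png

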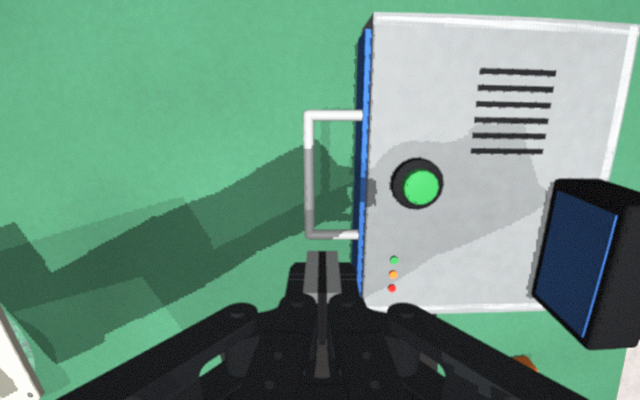

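The tray is shut flush and the button is at (421,187), which is (0.652, 0.172). Press it with the fingers shut.

```bash
python3 jog.py '[{"tx":-0.004, "ty":0.045, "tz":0.05, "aperture":0}, {"tx":-0.004, "ty":0.0935, "tz":0.1, "aperture":0}, {"tx":-0.004, "ty":0.0935, "tz":0.13, "aperture":0}, {"tx":-0.004, "ty":0.0935, "tz":0.138, "aperture":0}, {"tx":-0.004, "ty":0.0935, "tz":0.138, "aperture":0}]'
python3 jog.py '[{"tz":0.006, "aperture":0}, {"tz":0.012, "aperture":0}, {"tz":0.016, "aperture":0}, {"tz":0.016, "aperture":0}]'
```

```text
clock: 49.0
eef_pos: [0.6506, 0.1734, 0.1103]
tool_rot: [0.757, 0.653, 0.003, 0.001]
ft_force: [-0.6, -0.4, 0.5]
grip_width: 0.0001
grasp_force: 0.0
clock: 49.5
eef_pos: [0.6525, 0.174, 0.0965]
tool_rot: [0.757, 0.653, 0.005, 0.002]
ft_force: [-0.2, 0.9, 2.4]
grip_width: 0.0
grasp_force: 1.7
```

```bash
python3 jog.py '[{"tz":0.004, "aperture":0}, {"tz":0.006, "aperture":0}, {"tz":0.006, "aperture":0}]'
python3 jog.py '[{"tz":0.003, "aperture":0}, {"tz":0.005, "aperture":0}, {"tz":0.005, "aperture":0}]'
```

```text
clock: 49.88
eef_pos: [0.6526, 0.174, 0.0938]
tool_rot: [0.757, 0.653, 0.006, 0.003]
ft_force: [-5.7, -0.9, 17.9]
grip_width: -0.0001
grasp_force: 9.0
clock: 50.25
eef_pos: [0.6528, 0.1741, 0.0935]
tool_rot: [0.757, 0.653, 0.007, 0.003]
ft_force: [-13.6, -3.3, 35.7]
grip_width: 0.0001
grasp_force: 17.7
```

Button bottomed at 36 N. I retract and check everything.

```bash
python3 jog.py '[{"tz":-0.03, "aperture":0}, {"tz":-0.09, "aperture":0}, {"ty":-0.06, "tz":-0.15, "aperture":0}, {"ty":-0.12, "tz":-0.17, "aperture":0}, {"ty":-0.12, "tz":-0.17, "aperture":0}, {"ty":-0.12, "tz":-0.17, "aperture":0}]'
python3 - <<'E'
from h import *
im,c=shot('wrist','w17.png');t=shot('top','top3.png')
# tray front edge/bar vs original shut picture: difference in the static region
a=cv2.imread('pics/top0.png').astype(int);b=t[0][:,:,::-1].astype(int);d=(abs(a-b).max(2)>60).astype(np.uint8)
for k in blobs(d,25): print(cv2.boundingRect(k),cv2.contourArea(k))
h=cv2.cvtColor(im,cv2.COLOR_RGB2HSV);m=(h[...,1]<45)&(h[...,2]>170)
print('exp bar',proj(c,[[.5505,.19,.065]]).round(0).tolist());print(get_obs()['ft_force'].round(1),get_obs()['clock'])
E
```

```text
clock: 51.0
eef_pos: [0.5312, 0.1911, 0.2548]
tool_rot: [0.757, 0.654, 0.005, 0.002]
ft_force: [0.1, 0.1, -0.8]
grip_width: -0.0001
grasp_force: 0.0
(61, 167, 272, 233) 19878.0
(346, 194, 19, 21) 231.5
(379, 185, 18, 20) 228.5
(313, 193, 14, 18) 221.0
(290, 330, 26, 11) 81.5
exp bar [[339.0, 174.0]]
[-0.2 -0.1 -0.5] 51.1
```

```bash
python3 -c "
from workcell import bot, optics, get_obs
print(bot.job_done())"
```

```text
the job is handed in; nothing more can be done
None
```

The job was handed in at 51 s of 210 s: all three modules lie label-up side by side in the tray, which is fully shut, the start button was then pressed to its stop, and the rest of the table is as it was; one slip was a finger striking module 2 (about 61 N at the wrist) after it was knocked aside mid-run, and I re-measured it and carried on.

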